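Size a steel dilator in the bench caliper and pack it in the sterilising case

ROBOT

A 6-joint arm with a two-finger parallel gripper is mounted at the origin on the work surface; the furniture and walls round the work are solid. World frame = base frame: x ahead of the robot, y to its left, z up, the work surface at z = 0. Lengths are in m, angles in rad, forces in N, time in s.
With the tool pointing down it reaches from about 0.3 to 0.95 m from the base axis. Payload 3.1 kg.
Tool frame: the origin (TCP) lies on the front face of the gripper's body, between the roots of the fingers; the fingertips stand 73 mm ahead of it and the grasp point (between the pads) lies 54 mm ahead of it; z points along the fingers, y is the direction in which the jaws open and shut (so a half turn about z gives the same grasp; the last joint's range is limited). The gripper opens to 85 mm and grips with 20 to 120 N. Pads are 22 mm wide; open, the fingers measure 114 mm over their backs; the gripper's body (76 mm by 85 mm) begins 54 mm behind the grasp point. The pads swing forward as they close: fully open they stand 13 mm farther back than shut.
Start: joints at [-1.369, 0.308, 1.634, -0, 1.2, -0.07], TCP at [0.168, -0.602, 0.304] pointing down, gripper open.
Joint ranges: [-3.06, 3.06], [-0.79, 1.96], [0.05, 2.63], [-1.19, 4.34], [0.05, 2.64], [-2.94, 2.94]. Speed limits (rad/s): [2.79, 2.79, 3.14, 3.14, 3.14, 3.14].

INTERFACE

Orientations are given as a unit quaternion [x, y, z, w].
In Python, from rig import manip gives the robot as it stands.
- The arm moves only by the tool play_rows, never from a script. Its argument "plan" is a list of rows, each a list of 7 numbers: the opening, from 0 (shut) to 1 (fully open), then the shift along the tool's x, y, z in mm, then the turn, a rotation vector about the tool's x, y, z in degrees. In form: [[claw, x, y, z, rx, ry, rz], ...]. A call has 1 to 5 rows; each row is the pose to reach, as a shift and turn from the pose commanded when the call began, along the tool's axes at that moment; what a row does not reach only later rows make up. A row lasts 1/10 s, in which the tool goes at most 50 mm and 8.59 degrees, less where a joint would pass 70% of its speed; a pose out of reach is approached as far as the arm can. A call with a gripper value outside its range is refused whole. The fingers move at their own pace and stop on an object; "newtons" is the grip in N (left out, the last holds). Time passes only in rows, so rows that repeat a pose let the fingers close. It gives the time, the measured TCP pose, the force and the opening at its end, in the units of the state.
- manip.get_obs(): the state, without advancing time (a new reading comes with each control period).
- manip.read_camera(name): name is "scene" or "top" or "wrist"; returns a dict with "image" (384x512x3 uint8, red, green, blue), "camera_matrix" (3x3 intrinsics, pixels), "xyz" and "orientation" of the camera in the world; the wrist camera has in their place "mount" (4x4, takes a point from camera to tool coordinates, whose origin is the TCP and whose axes are the flange's). Camera axes: x right, y up, looking along -z (the intrinsics and any distortion apply to the point x, -y, -z); pixel columns grow to the right and rows downward; lengths in m; the calibration is good to about 2 mm. A picture is of the moment at which its call begins: read the wrist's pose just before it. There is no depth.
- manip.sign_off(): hands the job in, once; it reports no verdict.
Trained networks look in a picture, given as the dict that the camera call returned (one of the last four; its "shot" number tells which), for a name from the list of things; names that differ only in an ending like _2 or _b are one class to them, and where a whole thing is asked for, a point or a joint stands for the part that bears it (a point fixed in the world has none). Each returns a list of dicts, best first, with "score" (0 to 1); they miss things now and then, are a little off and sometimes report something else, mostly with a low value. They report only what shows in the picture. A call takes as long as a camera call.
- manip.look_for(target, picture): "location" ([x, y, z] in m, in world coordinates, good to about 4 mm: the middle of the surface that is visible of it).
- manip.outline_of(target, picture): "mask" (384x512 bool, what is visible of it).
- manip.pinpoint(target, picture): "location" ([x, y, z] in m, in world coordinates, good to about 4 mm: a listed point, or the origin of a listed thing).
The state is a dict: "time_s": time; "q": joint angles; "dq": joint speeds; "joint_torque": joint torques, N m; "tool_pos": TCP position; "orientation": TCP orientation; "ft_force": force on the tool from outside, world axes, zero at the start; "wrist_torque": the same for the moment, N m; "finger_gap": finger opening in m.
Only numpy, scipy, OpenCV 4.12 (cv2) and the standard library are available. Lean on these libraries where they do the work, as an engineer would, in place of code of your own. Each camera call takes 0.05 s, during which the arm holds its last target.

TASK

Check the size of the steel dilator with the blue ring before it is packed: take it from the slanted draining rack, lay it level across the two rests of the bench caliper, between the open jaws and square to them, and let go of it. Slide the moving jaw in until the dilator is lightly gripped between both jaws, gently enough that the jaw does not lean over, keep it closed for about a second so that the size can be read, and slide the jaw well open again. Then lay the dilator in the empty cradle of the sterilising case, let go of it and slide the blue cover fully shut over it, leaving the yellow-ringed dilator and all the other things where they are.

Things in the scene. Friction and masses are not known exactly. Their poses are not given: they have to be found in the camera images.
- dilator_blue: the dilator to check: round steel rod, 22 mm in diameter, 160 mm long with half-round ends, about 0.18 kg, a blue ring 52 to 64 mm from its middle. Origin at its middle, on the axis; x axis along the rod towards the blue ring (y and z turn as it rolls). It starts in one of the two places of the draining rack, x sloping 35 degrees up, its middle 88 mm above the table
- dilator_yellow: a thinner dilator that stays in the rack: steel rod 16 mm in diameter, 154 mm long, yellow ring; origin and axes as for the other
- rack: draining rack of bent steel wire over a drip tray (190 x 170 mm, 14 mm high), fixed; origin on the table under its middle. Two places, at y = +35 and -35 mm of its frame; a rod lies there on V-shaped wires 50 mm to both sides of its middle, sloping 35 degrees, the lower end towards -x. Along the rod's middle 90 mm fingers have free room down to the tray. Side wires at y = +-66 mm lie 40 mm below the rods' axes
- caliper: bench caliper, fixed: grey base 150 (x) x 180 (y) x 12 mm; origin on the table under its middle. The beam runs along y at x = 31 mm; two upright jaws, 26 mm wide along x, reach 86 mm above the table. A rod to be measured lies along x on two flat rests, 8 mm wide, 50 mm high, at x = -45 and +56 mm, y = -57 to +9 mm; from x = -41 to +15 mm fingers have free room down to the base
- rest_mid (a point): point on the caliper at x = 0, y = -27 mm, at the height of the rests' tops (50 mm above the table), between the open jaws: lay the dilator with its middle 11 mm above here, along the caliper's x axis; it then reaches 80 mm to both sides, over both rests and through the jaws
- fixed_jaw: the fixed jaw; origin at table height, its measuring face is the plane y = 0 of its frame (caliper x = 31, y = -55 mm), facing +y; face from 46 to 86 mm above the table
- moving_jaw: blade of the sliding jaw, measuring face in the plane y = 0 of its frame, facing the fixed jaw; origin at caliper x = 31 mm, 42 mm above the table
- caliper_slide (a joint): opening between the two jaws in m, 0 to 0.062; starts 0.048 to 0.060 open, grows as the slide moves to +y of the caliper. About 2 N of friction, stays where left. With the 22 mm dilator gripped it reads about 0.022
- jaw_lean (a joint): lean of the sliding jaw's blade on its slide, in rad, 0 upright, up to 0.1 either way, positive when pushed back at its top by the part; springy (7 N m/rad, pivot 42 mm above the table), so it leans about 0.03 rad for each 10 N with which the dilator is squeezed
- knob (a point): on the slide's grip knob, a dark upright cylinder 16 mm in diameter from 50 to 100 mm above the table (above 62 mm it is free all round), 14 mm below its top; it stands 52 mm behind the sliding jaw's face (to +y of the caliper), on the line of the beam. The slide under it is 50 mm high
- case: steel sterilising case, fixed, 182 (x) x 162 (y) mm, top of rails 64 mm; origin on the table under its middle. The half at +y is roofed by a fixed deck 54 mm above the table; the half at -y is an open compartment, inside 176 x 82 mm (y = -78 to +4 mm), floor at 4 mm, walls up to 54 mm, side rails at x = +-89 mm up to 64 mm
- cradle (a point): middle of the empty cradle in the compartment, where the dilator's middle comes to lie, 30 mm above the table, at y = -37 mm of the case. Two grey V-shaped supports at x = +-50 mm carry the rod along the case's x axis; between them fingers have free room down to the floor. Site axes as those of the case
- case_cover (a joint): the case's flat blue sliding cover, 172 x 84 mm, top 58.5 mm above the table, in m: 0 fully shut over the compartment, 0.080 fully open (parked on the deck). Opens to +y of the case; starts 0.072 to 0.080; about 1.5 N of friction; a firm stop at 0
- cover_pull (a point): middle of the blue pull ridge in the middle of the cover, 70 mm long along the case's x, 12 mm thick, from 58 to 75 mm above the table; push or pinch it to slide the cover along the case's y. Site axes as those of the case
- haemostat: bystander: steel haemostat clamp, 56 x 140 x 7 mm, at the back
- timer: bystander: white kitchen timer with a black knob, 62 x 62 x 44 mm, at the back

How it is judged:
By the outcome, as a careful person would: the job done as asked, in the order asked, and still so for the second after the job is handed in, with the robot touching nothing.
It also fails if it takes over 67 s, if anything falls off the work surface, if the arm or the gripper's body presses on something with over 40 N, if the wrist force passes 120 N, or if a joint passes its speed limit or range.

## Working session

There is one attempt and no reset: what is moved stays moved. The work goes in short steps, Python scripts to look and compute and a tool call to move; the robot and the scene stay as the last step left them, time stands still between calls to the robot, and variables do not carry over. Pictures are saved under pics/ and viewed, and the job is handed in when it is done.

Besides the shell and the picture viewer there is one more tool, called after ">>>" as name([rows], argument=value, ...), one row to a line, values as JSON. play_rows: Moves the arm, as the interface text tells. Its arguments: {"type":"object","properties":{"plan":{"type":"array"},"newtons":{"type":"number"}},"required":["plan"]}

```bash
mkdir -p pics; ls
cat > h.py <<'E'
from rig import manip
import numpy as np, cv2
from scipy.spatial.transform import Rotation as R
def save(p,n): cv2.imwrite('pics/'+n+'.png',cv2.cvtColor(p['image'],cv2.COLOR_RGB2BGR))
E
python3 - <<'E'
from h import *
o=manip.get_obs(); print(o)
for c in ['scene','top']:
    p=manip.read_camera(c); save(p,c+'0'); print(c,p['camera_matrix'],p['xyz'],p['orientation'],p.keys())
    for t in ['dilator_blue','dilator_yellow','rack','caliper','rest_mid','fixed_jaw','moving_jaw','knob','case','cradle','cover_pull']:
        try:
            r=manip.pinpoint(t,p); print(t,[(np.round(x['location'],4),round(x['score'],2)) for x in r[:2]])
        except Exception as e: print(t,e)
E
```

```text
pics
{'time_s': 0.0, 'q': array([-1.36872522e+00,  3.08997064e-01,  1.63522835e+00,  1.95570015e-05,
        1.19969850e+00, -6.96942801e-02]), 'dq': array([ 1.43311595e-03,  8.60288420e-04, -1.64707244e-03, -1.86791794e-03,
        4.70948209e-05,  5.36898229e-04]), 'joint_torque': array([-5.48329481e-04, -4.15260780e+01, -2.76665658e+01, -1.45511026e-04,
        1.01427585e-02, -8.67187282e-06]), 'tool_pos': array([ 0.16761626, -0.6014055 ,  0.30263192]), 'orientation': array([ 9.90781952e-01,  1.35461305e-01, -6.80061248e-05, -1.16368066e-03]), 'ft_force': array([0.25742103, 0.17815876, 0.20076127]), 'wrist_torque': array([ 0.00187421, -0.03262513,  0.02788684]), 'finger_gap': 0.08566721212945833}
scene [[357.6693978    0.         253.87402945]
 [  0.         357.6693978  191.25080759]
 [  0.           0.           1.        ]] [0.16203474 0.46747413 0.78804915] [-0.1282133   0.34080588  0.87158002 -0.32826967] dict_keys(['image', 'camera_matrix', 'xyz', 'orientation', 'shot'])
dilator_blue [(array([0.5077, 0.219 , 0.088 ]), 0.98), (array([0.5073, 0.191 , 0.0041]), 0.18)]
dilator_
[... 853 characters left out ...]
172, -0.1133, -0.0026]), 0.58)]
dilator_yellow [(array([0.4999, 0.1525, 0.0827]), 0.72)]
rack [(array([ 0.5011,  0.1875, -0.0025]), 0.61)]
caliper [(array([ 0.4805, -0.0614,  0.0018]), 0.97), (array([ 0.508 , -0.2468,  0.0664]), 0.21)]
rest_mid [(array([ 0.483 , -0.0829,  0.0469]), 0.71)]
fixed_jaw [(array([ 5.154e-01, -1.133e-01, -4.000e-04]), 0.6)]
moving_jaw [(array([ 0.4819, -0.0632, -0.0006]), 0.54), (array([ 0.5157, -0.0648,  0.0408]), 0.5)]
knob [(array([ 0.5115, -0.0161,  0.0904]), 0.64)]
case [(array([ 0.5078, -0.285 ,  0.0038]), 0.86)]
cradle [(array([ 0.5004, -0.3151,  0.0325]), 0.62)]
cover_pull [(array([ 0.507 , -0.246 ,  0.0655]), 0.96), (array([0.5004, 0.1883, 0.0028]), 0.71)]
```

View pics/scene0.png

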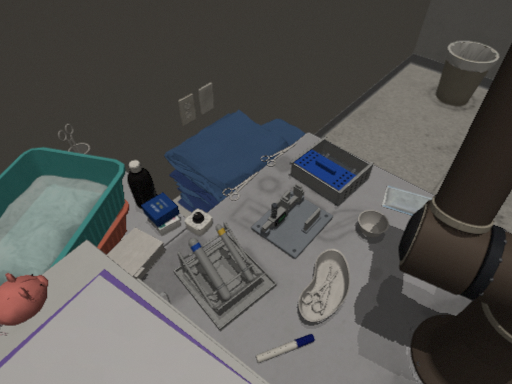

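View pics/top0.png

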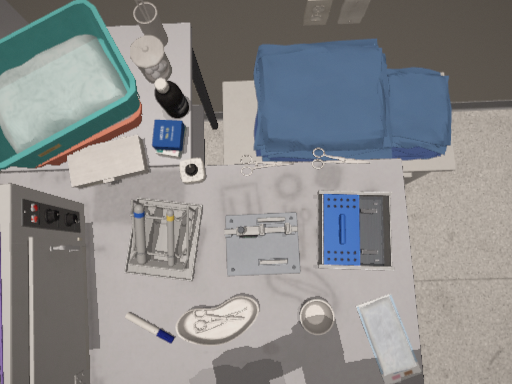

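Run:
```python
from h import *
im=cv2.imread('pics/top0.png')
a=im[180:290,115:215]; b=im[180:290,215:305]; c=im[180:280,305:400]
for n,x in zip('abc',(a,b,c)): cv2.imwrite(f'pics/z{n}.png',cv2.resize(x,None,fx=5,fy=5,interpolation=cv2.INTER_CUBIC))
```

```text
(no output)
```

View pics/zb.png

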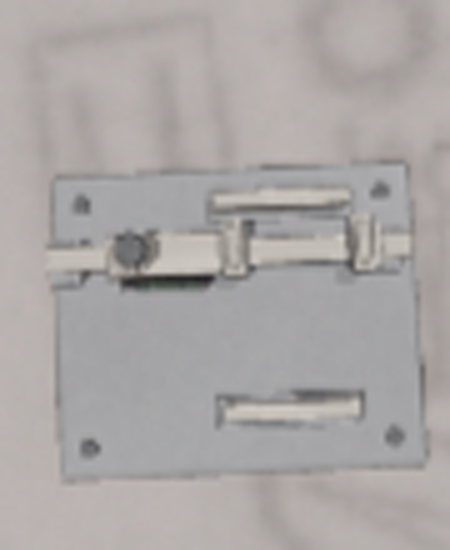

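View pics/za.png

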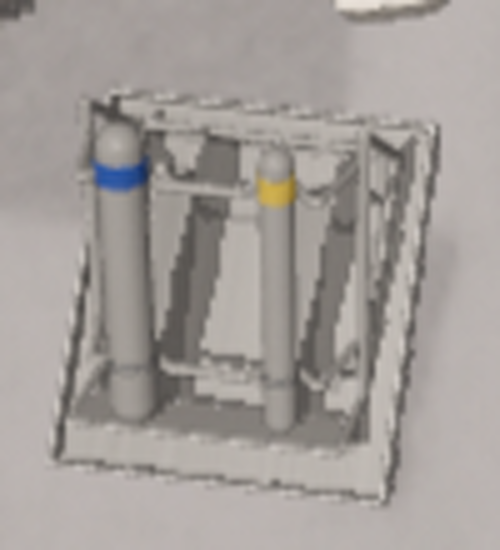

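View pics/zc.png

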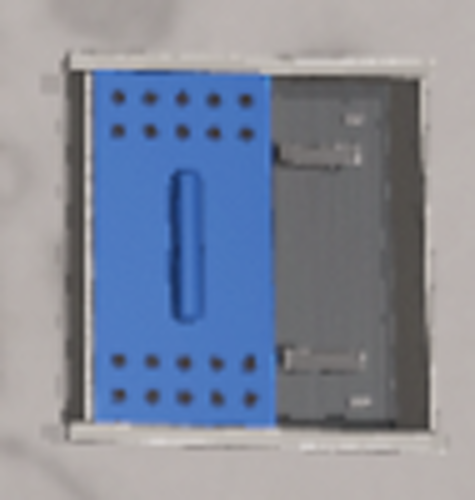

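```bash
cat >> h.py <<'E'
def ray(p,uv,z):
    """pixel->world at height z"""
    K=p['camera_matrix']; Rm=R.from_quat(p['orientation']).as_matrix()
    uv=np.atleast_2d(uv).astype(float)
    d=np.c_[(uv[:,0]-K[0,2])/K[0,0],-(uv[:,1]-K[1,2])/K[1,1],-np.ones(len(uv))]@Rm.T
    c=np.array(p['xyz']); return c+d*((z-c[2])/d[:,2])[:,None]
def proj(p,P):
    K=p['camera_matrix']; Rm=R.from_quat(p['orientation']).as_matrix()
    q=(np.atleast_2d(P)-p['xyz'])@Rm
    return np.c_[K[0,0]*q[:,0]/-q[:,2]+K[0,2],K[1,1]*q[:,1]/q[:,2]+K[1,2]]
def fit(W,M):
    M=np.array(M,float);mc=M.mean(0);wc=W[:,:2].mean(0)
    A=M-mc;B=W[:,:2]-wc
    th=np.arctan2((A[:,0]*B[:,1]-A[:,1]*B[:,0]).sum(),(A*B).sum())
    c,s=np.cos(th),np.sin(th);Rt=np.array([[c,-s],[s,c]])
    return wc-Rt@mc,np.degrees(th),np.round((B-A@Rt.T)*1000,1)
def wristcam():
    o=manip.get_obs(); p=manip.read_camera('wrist'); T=np.eye(4); T[:3,:3]=R.from_quat(o['orientation']).as_matrix();T[:3,3]=o['tool_pos']
    C=T@np.array(p['mount']); q=dict(p); q['xyz']=C[:3,3]; q['orientation']=R.from_matrix(C[:3,:3]).as_quat(); return p,q
E
python3 - <<'E'
from h import *
p=manip.read_camera('top')
def pix(l,o): return np.array(l)/5.+np.array(o)
q=pix([(52,178),(408,162),(426,466),(64,480)],(215,180)); print('cal',*fit(ray(p,q,.012),[(.075,.09),(.075,-.09),(-.075,-.09),(-.075,.09)]))
q=pix([(88,97),(437,123),(387,500),(55,462)],(115,180)); print('rack',*fit(ray(p,q,.014),[(.095,.085),(.095,-.085),(-.095,-.085),(-.095,.085)]))
q=pix([(68,53),(432,60),(435,447),(68,437)],(305,180)); print('case',*fit(ray(p,q,.064),[(.091,.081),(.091,-.081),(-.091,-.081),(-.091,.081)]))
E
```

```text
cal [ 0.47926862 -0.06024317] 0.723376054467475 [[-0.8 -0.8]
 [-0.9  1. ]
 [ 0.7  1.7]
 [ 1.  -1.9]]
rack [0.49996906 0.18610872] -6.466270930635387 [[-2.7  5.7]
 [-3.  -3.7]
 [ 1.1  1.2]
 [ 4.6 -3.2]]
case [ 0.50531966 -0.27638632] -3.672851041298742 [[-2.2  3.6]
 [-1.1 -4.8]
 [ 2.3 -1.5]
 [ 1.   2.7]]
```

```bash
cat >> h.py <<'E'
def delta(pos,yaw,pitch=0,o=None):
    """tool down, tool x along world yaw (deg); pitch: tool x raised by pitch deg. prints shift mm, rotvec deg"""
    o=o or manip.get_obs()
    R0=R.from_quat(o['orientation'])
    Rg=R.from_euler('z',yaw,degrees=True)*R.from_euler('y',-pitch,degrees=True)*R.from_euler('x',180,degrees=True)
    d=R0.inv().apply(np.array(pos)-o['tool_pos'])*1000; r=np.degrees((R0.inv()*Rg).as_rotvec())
    print('delta',np.round(d,1),np.round(r,2),'t',round(o['time_s'],2))
E
python3 - <<'E'
from h import *
p,q=wristcam(); print(p['mount'],p['camera_matrix']); save(p,'w0')
delta([.46,-.28,.30],0)
E
```

```text
[[-5.35384308e-04  9.51794038e-01  3.06737383e-01  7.77447755e-02]
 [ 9.99999815e-01  4.20725683e-04  4.39920333e-04 -5.29207155e-04]
 [ 2.89661255e-04  3.06737562e-01 -9.51794087e-01 -7.00926337e-02]
 [ 0.00000000e+00  0.00000000e+00  0.00000000e+00  1.00000000e+00]] [[264.6800113    0.         256.36824709]
 [  0.         264.6800113  190.73440238]
 [  0.           0.           1.        ]]
delta [ 368.  -231.8    3.9] [ 0.    0.   15.58] t 1.3
```

View pics/w0.png

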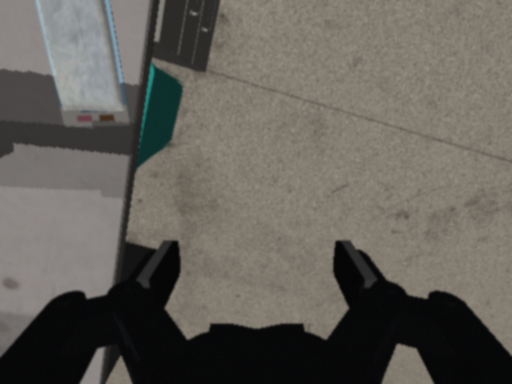

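>>> play_rows([
  [1,400,-240,4,0,0,15.6],
  [1,400,-240,4,0,0,15.6],
  [1,400,-240,4,0,0,15.6],
  [1,400,-240,4,0,0,15.6],
  [1,400,-240,4,0,0,15.6],
])

```text
time_s: 1.8
tool_pos: [0.3408, -0.4192, 0.302]
orientation: [1.0, -0.001, 0.0, 0.0]
ft_force: [0.2, -0.4, -0.8]
finger_gap: 0.0856
```

Run:
```python
from h import *
delta([.51,-.28,.30],0)
```

```text
delta [ 169.1 -139.3    2. ] [ 0.03 -0.03 -0.06] t 1.8
```

>>> play_rows([
  [1,169,-139,2,0,0,0],
  [1,169,-139,2,0,0,0],
  [1,169,-139,2,0,0,0],
  [1,169,-139,2,0,0,0],
  [1,169,-139,2,0,0,0],
])

```text
time_s: 2.3
tool_pos: [0.5118, -0.2786, 0.3]
orientation: [1.0, 0.002, 0.001, -0.0]
ft_force: [-0.5, -0.8, 0.1]
finger_gap: 0.0854
```

Run:
```python
from h import *
p,q=wristcam(); save(p,'w1')
for t in ['case','cradle','cover_pull']:
    r=manip.pinpoint(t,p); print(t,[(np.round(x['location'],4),round(x['score'],2)) for x in r[:2]])
delta([.50,-.06,.30],0)
```

```text
case [(array([ 0.5117, -0.2819,  0.0026]), 0.92)]
cradle [(array([ 0.502 , -0.3174,  0.0283]), 0.91)]
cover_pull []
delta [  -8.5 -221.6   -0.5] [0.02 0.05 0.05] t 2.5
```

View pics/w1.png

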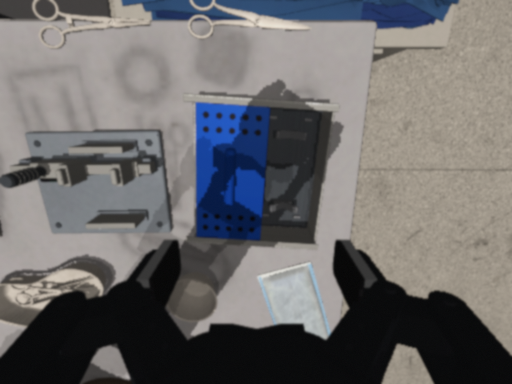

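>>> play_rows([
  [1,-9,-222,0,0,0,0],
  [1,-9,-222,0,0,0,0],
  [1,-9,-222,0,0,0,0],
  [1,-9,-222,0,0,0,0],
  [1,-9,-222,0,0,0,0],
])

```text
time_s: 3.0
tool_pos: [0.4984, -0.0579, 0.2997]
orientation: [1.0, -0.0, -0.0, -0.0]
ft_force: [-0.1, 0.1, -0.4]
finger_gap: 0.0855
```

Run:
```python
from h import *
import pickle
p,q=wristcam(); save(p,'w2'); pickle.dump(q,open('w2.pkl','wb'))
for t in ['caliper','rest_mid','fixed_jaw','moving_jaw','knob']:
    r=manip.pinpoint(t,p); print(t,[(np.round(x['location'],4),round(x['score'],2)) for x in r[:2]])
im=cv2.imread('pics/w2.png'); cv2.imwrite('pics/w2z.png',cv2.resize(im[90:270,160:360],None,fx=3,fy=3,interpolation=cv2.INTER_CUBIC))
im=cv2.imread('pics/w1.png'); cv2.imwrite('pics/w1z.png',cv2.resize(im[80:260,170:370],None,fx=3,fy=3,interpolation=cv2.INTER_CUBIC))
delta([.49,.19,.34],0)
```

```text
caliper [(array([ 0.4801, -0.0598, -0.002 ]), 0.76)]
rest_mid [(array([ 0.4844, -0.0852,  0.0486]), 0.82)]
fixed_jaw [(array([ 0.5108, -0.0647,  0.0428]), 0.75), (array([ 0.5123, -0.1132, -0.0052]), 0.66)]
moving_jaw [(array([ 0.5123, -0.0618,  0.0424]), 0.56), (array([0.5122, 0.223 , 0.0889]), 0.33)]
knob [(array([ 0.5109, -0.0105,  0.0855]), 0.63), (array([ 0.4853, -0.085 ,  0.0482]), 0.34)]
delta [ -10.5 -251.4  -40.3] [ 0.05 -0.02 -0.15] t 3.3
```

View pics/w2z.png

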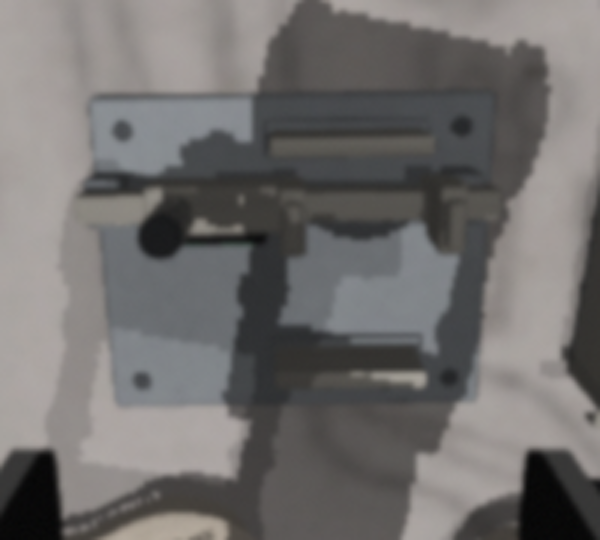

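View pics/w1z.png

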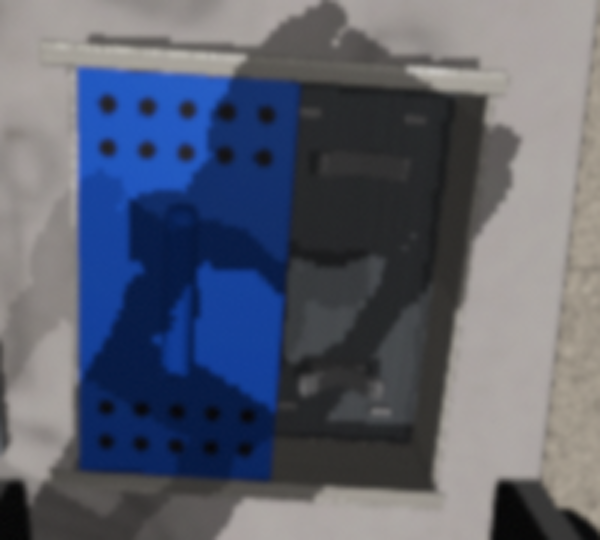

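Run:
```python
from h import *
import pickle
p=pickle.load(open('w2.pkl','rb'))
f=lambda l,o: (np.array(l)+.5)/3-.5+np.array(o)
print('cal',*fit(ray(p,f([(92,97),(494,92),(474,404),(116,405)],(160,90)),.012),[(.075,.09),(.075,-.09),(-.075,-.09),(-.075,.09)]))
# rests tops outer corners z=.05
print(ray(p,f([(271,135),(432,132),(275,360),(425,358)],(160,90)),.05))
p1=dict(p); p1['xyz']=np.array(p['xyz'])+np.array([.5115-.4984,-.2787+.0579,.0003])
W=ray(p1,f([(80,68),(300,84),(272,480),(80,470)],(170,80)),.0585);print(W)
print('cover',*fit(W,[(.086,.042),(.086,-.042),(-.086,-.042),(-.086,.042)]))
print('rail',ray(p1,f([(42,40),(507,72),(80,482),(438,503)],(170,80)),.064))
print('supp',ray(p1,f([(410,165),(380,387),(325,165),(303,385)],(170,80)),.03))
print('wall54 right',ray(p1,f([(487,95),(432,490)],(170,80)),.054))
```

```text
cal [ 0.48197228 -0.05899019] 0.3978731906548694 [[-1.2 -2.3]
 [-0.5  2.3]
 [ 0.5  1.6]
 [ 1.3 -1.6]]
[[ 0.54270494 -0.04977186  0.05      ]
 [ 0.54381264 -0.11346153  0.05      ]
 [ 0.44683244 -0.05069342  0.05      ]
 [ 0.4477271  -0.11561136  0.05      ]]
[[ 0.59223063 -0.211145    0.0585    ]
 [ 0.58646172 -0.29311488  0.0585    ]
 [ 0.42078032 -0.28322174  0.0585    ]
 [ 0.4256953  -0.19934536  0.0585    ]]
cover [ 0.50629199 -0.24670675] -3.726140476334911 [[-2.6 -0.8]
 [-2.9  1.1]
 [ 3.  -0.2]
 [ 2.5 -0.1]]
rail [[ 0.60180359 -0.19925818  0.064     ]
 [ 0.59061986 -0.36855026  0.064     ]
 [ 0.42282109 -0.20033596  0.064     ]
 [ 0.41254171 -0.35538512  0.064     ]]
supp [[ 0.55362194 -0.34123249  0.03      ]
 [ 0.45317855 -0.33315968  0.03      ]
 [ 0.55365531 -0.30544233  0.03      ]
 [ 0.45418651 -0.29772475  0.03      ]]
wall54 right [[ 0.58234742 -0.36465729  0.054     ]
 [ 0.41332768 -0.3547714   0.054     ]]
```

>>> play_rows([
  [1,-10,-250,-40,0,0,0],
  [1,-10,-250,-40,0,0,0],
  [1,-10,-250,-40,0,0,0],
  [1,-10,-250,-40,0,0,0],
  [1,-10,-250,-40,0,0,0],
])

```text
time_s: 3.8
tool_pos: [0.4908, 0.187, 0.3396]
orientation: [1.0, -0.002, 0.0, 0.0]
ft_force: [1.8, 0.7, 0.5]
finger_gap: 0.0853
```

Run:
```python
from h import *
import pickle
o=manip.get_obs();print(o['tool_pos'])
p,q=wristcam(); save(p,'w3'); pickle.dump(q,open('w3.pkl','wb'))
for t in ['rack','dilator_blue','dilator_yellow']:
    r=manip.pinpoint(t,p); print(t,[(np.round(x['location'],4),round(x['score'],2)) for x in r[:2]])
m=manip.outline_of('dilator_blue',p); print(len(m),m[0]['score'],m[0]['mask'].sum()); np.save('mb.npy',m[0]['mask'])
im=cv2.imread('pics/w3.png'); im[m[0]['mask']]=im[m[0]['mask']]//2+np.array([0,0,120],np.uint8)
cv2.imwrite('pics/w3z.png',cv2.resize(im[60:280,150:390],None,fx=2.7,fy=2.7,interpolation=cv2.INTER_CUBIC))
```

```text
[0.49078857 0.18704267 0.339646  ]
rack [(array([0.5019, 0.1879, 0.0034]), 0.78)]
dilator_blue [(array([0.5105, 0.2208, 0.0881]), 0.81)]
dilator_yellow [(array([0.498 , 0.1521, 0.0834]), 0.85)]
1 0.82 1864
```

View pics/w3z.png

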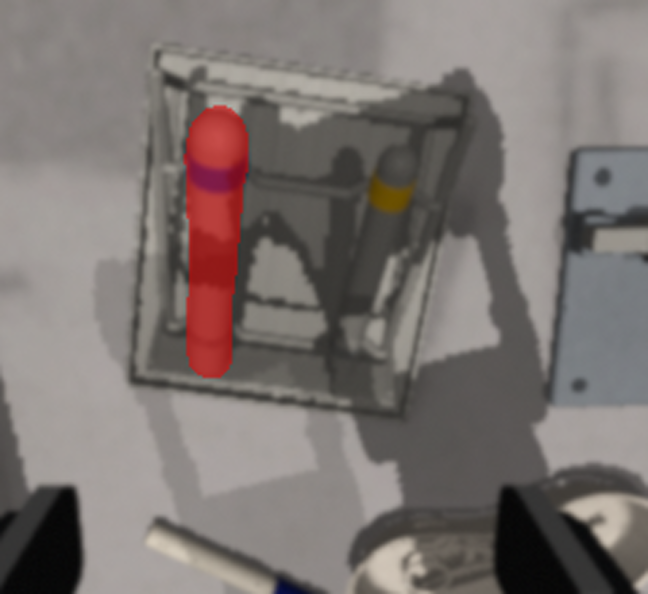

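```bash
cat >> h.py <<'E'
from scipy.optimize import minimize
def rodmask(cam,c,yaw,pitch,r,L):
    d=np.array([np.cos(pitch)*np.cos(yaw),np.cos(pitch)*np.sin(yaw),np.sin(pitch)])
    s=np.linspace(-(L/2-r),L/2-r,60); P=np.array(c)+s[:,None]*d
    S=8; uv=proj(cam,P); dist=np.linalg.norm(P-cam['xyz'],axis=1)
    m=np.zeros((384*4,512*4),np.uint8)
    for (u,v),D in zip(uv,dist):
        cv2.circle(m,(int(round((u+.5)*4*16)),int(round((v+.5)*4*16))),int(round(cam['camera_matrix'][0,0]*r/D*4*16*1.02)),255,-1,shift=4)
    return cv2.resize(m,(512,384),interpolation=cv2.INTER_AREA)/255.
def fitrod(cam,mask,c0,yaw0,pitch,r=.011,L=.16,free_z=False):
    def f(v): 
        return ((rodmask(cam,[v[0]/100,v[1]/100,c0[2]],v[2]/10,pitch,r,L)-mask)**2).sum()/mask.sum()
    b=minimize(f,[c0[0]*100,c0[1]*100,yaw0*10],method='Nelder-Mead',options=dict(initial_simplex=[[c0[0]*100+a,c0[1]*100+b_,yaw0*10+g] for a,b_,g in [(0,0,0),(.6,0,0),(0,.6,0),(0,0,.6)]],xatol=.01,fatol=1e-4))
    return b.x[0]/100,b.x[1]/100,np.degrees(b.x[2]/10),b.fun
E
python3 - <<'E'
from h import *
import pickle
q=pickle.load(open('w3.pkl','rb')); m=np.load('mb.npy').astype(float)
print(fitrod(q,m,[.5105,.2208,.088],-.1,np.radians(35)))
p=manip.read_camera('scene'); mm=manip.outline_of('dilator_blue',p); print(len(mm),mm[0]['score'],mm[0]['mask'].sum())
print(fitrod(p,mm[0]['mask'].astype(float),[.5105,.2208,.088],-.1,np.radians(35)))
p=manip.read_camera('top'); mm=manip.outline_of('dilator_blue',p); print(len(mm),[ (x['score'],x['mask'].sum()) for x in mm])
print(fitrod(p,mm[0]['mask'].astype(float),[.5105,.2208,.088],-.1,np.radians(35)))
E
```

```text
(np.float64(0.508347120954195), np.float64(0.22215739279428873), np.float64(-8.178174175899766), np.float64(0.048134606531327506))
1 0.58 776
(np.float64(0.5087178763390717), np.float64(0.223435596196521), np.float64(-8.817507650940922), np.float64(0.06566568369818113))
2 [(0.89, np.int64(390)), (0.24, np.int64(2554))]
(np.float64(0.5052235186958967), np.float64(0.22147011542244205), np.float64(-7.951757275957831), np.float64(0.47070897780932386))
```

Run:
```python
from h import *
Rg=R.from_euler('z',-8.3,degrees=True)*R.from_euler('y',-35,degrees=True)*R.from_euler('x',180,degrees=True)
M=Rg.as_matrix();print(M)
g=np.array([.508,.222,.088])-.008*M[:,0]
t=g-.054*M[:,2]; print('tcp',t)
delta(t-.08*M[:,2],-8.3,35); delta(t+.002*M[:,2],-8.3,35)
```

```text
[[ 8.10572073e-01 -1.44356201e-01  5.67568676e-01]
 [-1.18249677e-01 -9.89525789e-01 -8.27993153e-02]
 [ 5.73576436e-01  1.04083409e-16 -8.19152044e-01]]
tcp [0.47086671 0.22741716 0.1276456 ]
delta [-65.  -48.8 145.6] [-2.44 34.99  7.86] t 4.25
delta [-18.4 -42.2 212.7] [-2.44 34.99  7.86] t 4.25
```

>>> play_rows([
  [0.75,-65,-49,146,-2.4,35,7.9],
  [0.75,-65,-49,146,-2.4,35,7.9],
  [0.75,-65,-49,146,-2.4,35,7.9],
  [0.75,-65,-49,146,-2.4,35,7.9],
  [0.75,-65,-49,146,-2.4,35,7.9],
])

```text
time_s: 4.75
tool_pos: [0.4312, 0.2256, 0.2041]
orientation: [0.962, -0.063, 0.265, 0.026]
ft_force: [0.7, -0.9, 0.0]
finger_gap: 0.064
```

Run:
```python
from h import *
import pickle
p,q=wristcam(); save(p,'w4')
mm=manip.outline_of('dilator_blue',p); print(len(mm),[ (x['score'],x['mask'].sum()) for x in mm])
print(fitrod(q,mm[0]['mask'].astype(float),[.508,.222,.088],-.15,np.radians(35)))
g=[.508,.222,.088]; M=R.from_quat(manip.get_obs()['orientation']).as_matrix(); print(M.T@(np.array(g)-manip.get_obs()['tool_pos']), manip.get_obs()['finger_gap'])
delta([.472,.2273,.126],-8.3,35)
```

```text
1 [(0.82, np.int64(4690))]
(np.float64(0.5081235497173453), np.float64(0.22174350099555226), np.float64(-8.168355114047401), np.float64(0.022667552007633606))
[ 0.00789858 -0.00942014  0.13898969] 0.06369819375474309
delta [-4.  -9.2 87.7] [0.54 4.33 1.23] t 4.85
```

View pics/w4.png

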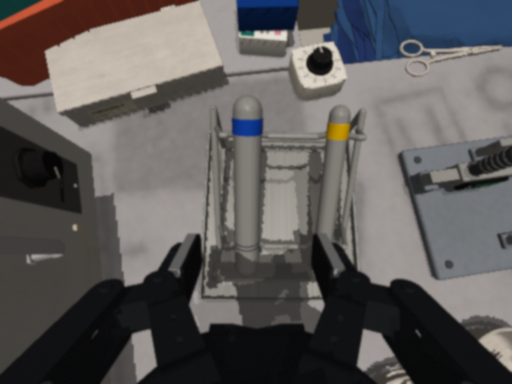

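>>> play_rows([
  [0.75,0,0,0,0,0,0],
  [0.75,0,0,0,0,0,0],
])

```text
time_s: 5.05
tool_pos: [0.4346, 0.227, 0.208]
orientation: [0.962, -0.063, 0.266, 0.024]
ft_force: [1.0, 0.1, 1.4]
finger_gap: 0.064
```

Run:
```python
from h import *
delta([.472,.2271,.126],-8.2,35)
```

```text
delta [-10.4  -6.1  89.3] [0.35 4.02 0.8 ] t 5.05
```

>>> play_rows([
  [0.75,-10,-6,20,0.3,4,0.8],
  [0.75,-10,-6,40,0.3,4,0.8],
  [0.75,-10,-6,40,0.3,4,0.8],
])

```text
time_s: 5.35
tool_pos: [0.4566, 0.2206, 0.1876]
orientation: [0.958, -0.062, 0.281, 0.018]
ft_force: [-0.5, 0.3, -0.1]
finger_gap: 0.0638
```

Run:
```python
from h import *
delta([.472,.2271,.126],-8.2,35)
print(manip.get_obs()['q'])
```

```text
delta [-21.1  -8.4  59.6] [-0.48  2.31  0.67] t 5.35
[ 0.52202628  0.11586247  2.24425805 -0.84945351  0.45043691  2.93794313]
```

>>> play_rows([
  [0.75,10,0,-45,0,0,0],
  [0.75,10,0,-60,0,0,-8.5],
  [0.75,10,0,-60,0,0,-17],
  [0.75,10,0,-60,0,0,-25.5],
  [0.75,10,0,-60,0,0,-34],
])

```text
time_s: 5.85
tool_pos: [0.4317, 0.2245, 0.2449]
orientation: [0.933, 0.224, 0.264, 0.099]
ft_force: [0.2, 0.7, -0.7]
finger_gap: 0.0639
```

>>> play_rows([
  [0.75,0,0,0,0,0,-8.5],
  [0.75,0,0,0,0,0,-17],
  [0.75,0,0,0,0,0,-25.5],
  [0.75,0,0,0,0,0,-34],
  [0.75,0,0,0,0,0,-42.5],
])

```text
time_s: 6.35
tool_pos: [0.4317, 0.2244, 0.2446]
orientation: [0.788, 0.547, 0.21, 0.188]
ft_force: [-0.0, 1.0, 0.8]
finger_gap: 0.064
```

>>> play_rows([
  [0.75,0,0,0,0,0,-8.5],
  [0.75,0,0,0,0,0,-17],
  [0.75,0,0,0,0,0,-25.5],
  [0.75,0,0,0,0,0,-34],
  [0.75,0,0,0,0,0,-42.5],
])

```text
time_s: 6.85
tool_pos: [0.4317, 0.2244, 0.2446]
orientation: [0.536, 0.796, 0.127, 0.251]
ft_force: [-0.5, -0.2, -0.3]
finger_gap: 0.0643
```

>>> play_rows([
  [0.75,0,0,0,0,0,-8.5],
  [0.75,0,0,0,0,0,-17],
  [0.75,0,0,0,0,0,-25.5],
  [0.75,0,0,0,0,0,-34],
  [0.75,0,0,0,0,0,-42.5],
])

```text
time_s: 7.35
tool_pos: [0.4317, 0.2244, 0.2446]
orientation: [0.211, 0.936, 0.028, 0.281]
ft_force: [-0.2, 0.5, -0.1]
finger_gap: 0.064
```

```bash
cat >> h.py <<'E'
def D(g,yaw,pitch=0,o=None):
    """g: grasp point target; half-turned tool (x axis towards yaw+180). pitch of the rod's +x end."""
    o=o or manip.get_obs()
    Rg=R.from_euler('z',yaw,degrees=True)*R.from_euler('y',-pitch,degrees=True)*R.from_euler('x',180,degrees=True)*R.from_euler('z',180,degrees=True)
    M=Rg.as_matrix(); pos=np.array(g)-.054*M[:,2]
    R0=R.from_quat(o['orientation'])
    d=R0.inv().apply(pos-o['tool_pos'])*1000; r=np.degrees((R0.inv()*Rg).as_rotvec())
    gp=o['tool_pos']+.054*R0.as_matrix()[:,2]
    print('D shift',np.round(d,1),'rot',np.round(r,2),'grasp',np.round(gp,4),'t',round(o['time_s'],2),'gap',round(o['finger_gap'],4))
E
python3 - <<'E'
from h import *
print(manip.get_obs()['q'])
Rg=(R.from_euler('z',-8.2,degrees=True)*R.from_euler('y',-35,degrees=True)*R.from_euler('x',180,degrees=True)).as_matrix()
g=np.array([.508,.2218,.088])-.008*Rg[:,0]; print(g, 'pre',g-.08*Rg[:,2])
D(g-.08*Rg[:,2],-8.2,35)
E
```

```text
[ 0.56264047 -0.03401633  2.24936121 -0.6835459   0.57407704 -0.04688487]
[0.50151378 0.22273468 0.08341139] pre [0.4560968  0.22927937 0.14894355]
D shift [34.9 -2.7 39.3] rot [  0.24  -2.33 -17.45] grasp [0.4606 0.2208 0.1992] t 7.35 gap 0.064
```

>>> play_rows([
  [0.75,35,-3,39,0.2,-2.3,-8.5],
  [0.75,35,-3,39,0.2,-2.3,-17.4],
  [0.75,35,-3,39,0.2,-2.3,-17.4],
  [0.75,35,-3,39,0.2,-2.3,-17.4],
])

```text
time_s: 7.75
tool_pos: [0.4252, 0.2338, 0.193]
orientation: [0.072, 0.951, -0.02, 0.3]
ft_force: [0.4, 0.3, 0.4]
finger_gap: 0.064
```

Run:
```python
from h import *
print(manip.get_obs()['q'])
p,q=wristcam(); save(p,'w5')
Rg=(R.from_euler('z',-8.2,degrees=True)*R.from_euler('y',-35,degrees=True)*R.from_euler('x',180,degrees=True)).as_matrix()
g=np.array([.508,.2218,.088])-.008*Rg[:,0]
D(g+.002*Rg[:,2],-8.2,35)
```

```text
[ 0.61097728  0.07751989  2.28778676 -0.95782458  0.50003804 -0.01186697]
D shift [ 0.4 -0.4 82.3] rot [ 0.06  0.03 -0.51] grasp [0.4563 0.2296 0.1494] t 7.8 gap 0.0641
```

View pics/w5.png

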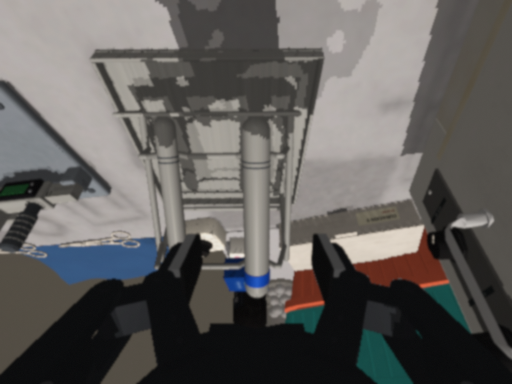

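>>> play_rows([
  [0.75,0,0,30,0,0,0],
  [0.75,0,0,55,0,0,-0.4],
  [0.75,0,0,72,0,0,-0.4],
  [0.75,0,0,82,0,0,-0.4],
  [0.75,0,0,82,0,0,-0.4],
])

```text
time_s: 8.3
tool_pos: [0.4742, 0.2287, 0.1321]
orientation: [0.069, 0.953, -0.022, 0.295]
ft_force: [-0.0, 0.8, 0.1]
finger_gap: 0.0641
```

Run:
```python
from h import *
Rg=(R.from_euler('z',-8.2,degrees=True)*R.from_euler('y',-35,degrees=True)*R.from_euler('x',180,degrees=True)).as_matrix()
g=np.array([.508,.2218,.088])-.008*Rg[:,0]
D(g+.002*Rg[:,2],-8.2,35); print(manip.get_obs()['ft_force'])
```

```text
D shift [ 5. -2.  4.] rot [-0.15 -0.6  -0.02] grasp [0.5044 0.2242 0.0876] t 8.3 gap 0.0641
[-0.01397917  0.75764947  0.06727543]
```

>>> play_rows([
  [0.75,0,0,0,0,0,0],
  [0.4,0,0,0,0,0,0],
  [0,0,0,0,0,0,0],
  [0,0,0,0,0,0,0],
  [0,0,0,0,0,0,0],
], newtons=35)

```text
time_s: 8.8
tool_pos: [0.472, 0.2272, 0.1314]
orientation: [0.068, 0.953, -0.025, 0.294]
ft_force: [-4.5, -4.8, 6.5]
finger_gap: 0.0207
```

>>> play_rows([
  [0,0,0,0,0,0,0],
  [0,0,0,0,0,0,0],
  [0,0,0,0,0,0,0],
])

```text
time_s: 9.1
tool_pos: [0.472, 0.2272, 0.1314]
orientation: [0.068, 0.953, -0.025, 0.294]
ft_force: [-4.8, -3.4, 6.3]
finger_gap: 0.0207
```

Run:
```python
from h import *
Rg=(R.from_euler('z',-8.2,degrees=True)*R.from_euler('y',-35,degrees=True)*R.from_euler('x',180,degrees=True)).as_matrix()
g=np.array([.508,.2218,.088])-.008*Rg[:,0]
D(g+.002*Rg[:,2],-8.2,35); print(manip.get_obs()['ft_force'])
p,q=wristcam(); save(p,'w6')
```

```text
D shift [ 3.  -0.2  4.5] rot [-0.38 -0.66  0.11] grasp [0.5021 0.2225 0.0868] t 9.1 gap 0.0207
[-4.76415566 -3.37483044  6.31077365]
```

View pics/w6.png

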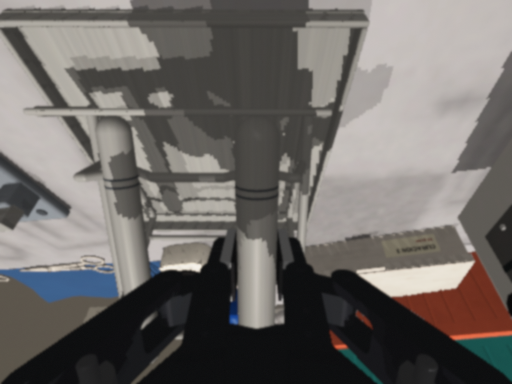

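>>> play_rows([
  [0,0,0,-20,0,0,0],
  [0,0,0,-50,0,0,0],
  [0,0,0,-90,0,0,0],
  [0,0,0,-110,0,0,0],
  [0,0,0,-110,0,0,0],
])

```text
time_s: 9.65
tool_pos: [0.4108, 0.2387, 0.2241]
orientation: [0.068, 0.953, -0.021, 0.295]
ft_force: [-0.3, 0.6, -1.4]
finger_gap: 0.0206
```

Run:
```python
from h import *
o=manip.get_obs()
p,q=wristcam(); save(p,'w7'); print(o['q'],o['ft_force'])
D([.4774,-.086,.165],0.5,0)
```

```text
[ 0.64028543 -0.0046268   2.28396654 -0.82959667  0.57047092 -0.14111669] [-0.32927415  0.55394984 -1.42337197]
D shift [ -89.8 -311.6   66.6] rot [-2.66 34.31 -8.35] grasp [0.441  0.2339 0.1783] t 9.7 gap 0.0206
```

View pics/w7.png

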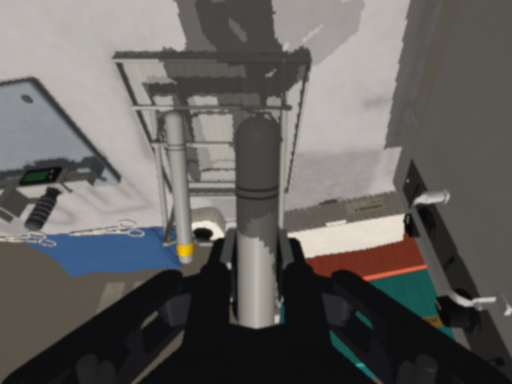

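>>> play_rows([
  [0,-18,-50,10,-0.5,8,-2],
  [0,-36,-98,25,-1.2,16,-4],
  [0,-55,-146,40,-1.9,24,-6],
  [0,-72,-194,53,-2.4,32,-8],
  [0,-90,-240,66,-2.7,34.3,-8.4],
])

```text
time_s: 10.2
tool_pos: [0.449, 0.1046, 0.2168]
orientation: [0.025, 0.994, -0.026, 0.1]
ft_force: [0.5, -0.9, -2.0]
finger_gap: 0.0205
```

Run:
```python
from h import *
o=manip.get_obs()
print(o['q'],o['ft_force'])
D([.4774,-.086,.165],0.5,0)
```

```text
[ 0.18285808  0.02405679  2.17722926 -0.1327814   0.75794279 -1.24880992] [ 0.47560162 -0.91437548 -2.04874725]
D shift [ -36.9 -188.7   14.1] rot [-2.98 11.52 -3.41] grasp [0.4597 0.1016 0.1639] t 10.2 gap 0.0205
```

>>> play_rows([
  [0,-18,-48,2,-0.8,5,-1],
  [0,-26,-96,4,-1.8,10,-2.4],
  [0,-37,-144,10,-3,11.5,-3.4],
  [0,-37,-188,14,-3,11.5,-3.4],
  [0,-37,-188,14,-3,11.5,-3.4],
])

```text
time_s: 10.7
tool_pos: [0.4778, -0.09, 0.2192]
orientation: [0.0, 1.0, -0.001, 0.002]
ft_force: [0.7, 0.1, -1.6]
finger_gap: 0.0209
```

>>> play_rows([
  [0,0,0,0,0,0,0],
  [0,0,0,0,0,0,0],
])

```text
time_s: 10.9
tool_pos: [0.4772, -0.0837, 0.2197]
orientation: [-0.003, 1.0, 0.0, 0.002]
ft_force: [-1.3, -0.2, -1.4]
finger_gap: 0.0205
```

Run:
```python
from h import *
o=manip.get_obs()
print(o['ft_force'])
D([.4774,-.086,.165],0.5,0)
p,q=wristcam(); save(p,'w8')
mm=manip.outline_of('dilator_blue',p); print([(x['score'],x['mask'].sum()) for x in mm])
for t in ['caliper','rest_mid','fixed_jaw','moving_jaw','knob']:
    r=manip.pinpoint(t,p); print(t,[(np.round(x['location'],4),round(x['score'],2)) for x in r[:2]])
for c in ['top','scene']:
    p=manip.read_camera(c); save(p,c+'1')
    for z in ['dilator_blue','rest_mid']:
        r=manip.pinpoint(z,p); print(z,[(np.round(x['location'],4),round(x['score'],2)) for x in r[:2]])
    mm=manip.outline_of('dilator_blue',p)
    m=mm[0]['mask']; ys,xs=np.nonzero(m); im=cv2.imread(f'pics/{c}1.png')
    im[m]=im[m]//2+np.array([0,0,120],np.uint8)
    cv2.imwrite(f'pics/{c}1z.png',cv2.resize(im[max(0,ys.min()-40):ys.max()+40,max(0,xs.min()-50):xs.max()+50],None,fx=4,fy=4)); print(mm[0]['score'],m.sum())
```

```text
[-1.29338941 -0.17890977 -1.35464904]
D shift [-0.2 -2.3  0.7] rot [ 0.04  0.22 -0.12] grasp [ 0.4774 -0.0836  0.1657] t 10.9 gap 0.0205
[(0.96, np.int64(8501)), (0.28, np.int64(27601))]
caliper [(array([ 0.4813, -0.0609, -0.0046]), 0.89)]
rest_mid []
fixed_jaw [(array([ 0.5163, -0.1144, -0.0017]), 0.79)]
moving_jaw [(array([ 0.5114, -0.0631,  0.0419]), 0.72)]
knob [(array([ 0.509 , -0.0092,  0.0869]), 0.78)]
dilator_blue []
rest_mid [(array([ 0.501 ,  0.1887, -0.003 ]), 0.54)]
0.47 133
dilator_blue [(array([ 0.4822, -0.0871,  0.164 ]), 0.61)]
rest_mid [(array([ 0.5152, -0.0632,  0.0395]), 0.64), (array([ 0.4861, -0.0855,  0.0512]), 0.57)]
0.85 351
```

View pics/w8.png

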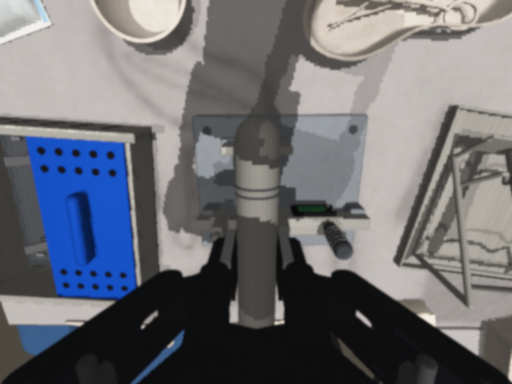

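View pics/scene1z.png

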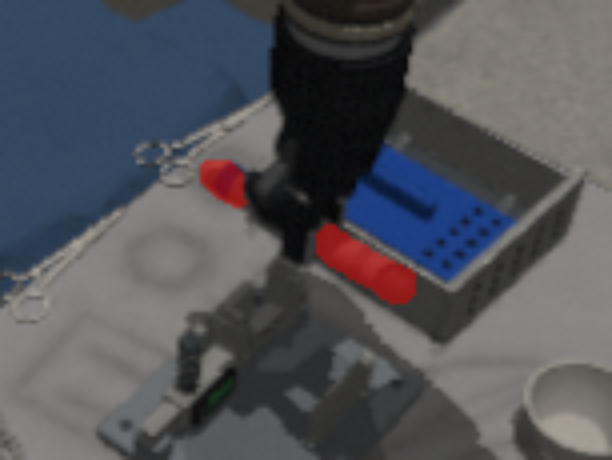

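Run:
```python
from h import *
from scipy.optimize import least_squares
p,q=wristcam()
print(ray(q,[(193,115),(368,115)],.012))
p=manip.read_camera('scene'); m=manip.outline_of('dilator_blue',p)[0]['mask']
def ext(m):
    ys,xs=np.nonzero(m>.5); P=np.c_[xs,ys].astype(float); return P
P=ext(m); a=proj(p,[[.40,-.0836,.165],[.56,-.0836,.165]]); d=(a[1]-a[0]);d/=np.linalg.norm(d)
n=np.array([-d[1],d[0]])
def feats(P):
    s=P@d; t=P@n
    lo,hi=s.min(),s.max(); 
    return np.array([lo,hi,t[s<lo+14].mean(),t[s>hi-8].mean()])
f0=feats(P); print(f0)
def fun(v): 
    r=rodmask(p,[v[0],-.0836,v[1]],np.radians(.4),v[2],.011,.16); 
    ys,xs=np.nonzero(r>.02); w=r[ys,xs]; Q=np.c_[xs,ys]; s=Q@d;t=Q@n
    # soft extremes
    k=w>.5; lo,hi=s[k].min(),s[k].max()
    a=s<lo+14;b=s>hi-8
    return np.array([lo,hi,(t*w)[a].sum()/w[a].sum(),(t*w)[b].sum()/w[b].sum()])-f0
b=minimize(lambda v:(fun([v[0]/100,v[1]/100,v[2]/10])**2).sum(),[48.3,16.4,0],method='Nelder-Mead',options=dict(initial_simplex=[[48.3,16.4,0],[48.9,16.4,0],[48.3,17,0],[48.3,16.4,.6]]))
print(b.x[0]/100,b.x[1]/100,np.degrees(b.x[2]/10),b.fun)
```

```text
[[ 0.40942768 -0.14852302  0.012     ]
 [ 0.40832846  0.02875922  0.012     ]]Traceback (most recent call last):
  File "<stdin>", line 5, in <module>
IndexError: list index out of range
```

Run:
```python
from h import *
for k in range(4):
    p=manip.read_camera('scene'); mm=manip.outline_of('dilator_blue',p)
    if mm: break
m=mm[0]['mask']; print(mm[0]['score'],m.sum())
P=np.c_[np.nonzero(m)[::-1]].astype(float); a=proj(p,[[.40,-.0836,.165],[.56,-.0836,.165]]); d=(a[1]-a[0]);d/=np.linalg.norm(d)
n=np.array([-d[1],d[0]])
s=P@d;t=P@n; lo,hi=s.min(),s.max()
f0=np.array([lo,hi,t[s<lo+14].mean(),t[s>hi-8].mean()])
def fun(v): 
    r=rodmask(p,[v[0],-.0836,v[1]],np.radians(.4),v[2],.011,.16); 
    ys,xs=np.nonzero(r>.02); w=r[ys,xs]; Q=np.c_[xs,ys]; s=Q@d;t=Q@n
    k=w>.5; lo,hi=s[k].min(),s[k].max()
    a=s<lo+14;b=s>hi-8
    return np.array([lo,hi,(t*w)[a].sum()/w[a].sum(),(t*w)[b].sum()/w[b].sum()])-f0
b=minimize(lambda v:(fun([v[0]/100,v[1]/100,v[2]/10])**2).sum(),[48.3,16.4,0],method='Nelder-Mead',options=dict(initial_simplex=[[48.3,16.4,0],[48.9,16.4,0],[48.3,17,0],[48.3,16.4,.6]]))
print(b.x[0]/100,b.x[1]/100,np.degrees(b.x[2]/10),b.fun, manip.get_obs()['time_s'])
```

```text
0.76 362
0.48658191591188243 0.1621936506952559 1.6874492228950848 0.5272002056745242 11.9
```

Run:
```python
from h import *
D([.4774,-.088,.0685],0.4,-1)
```

```text
D shift [ 0.3 -3.7 98.6] rot [-0.    1.38 -0.02] grasp [ 0.4783 -0.0842  0.1671] t 11.9 gap 0.0207
```

>>> play_rows([
  [0,0,-4,20,0,1,0],
  [0,0,-4,45,0,1,0],
  [0,0,-4,70,0,1,0],
  [0,0,-4,88,0,1,0],
  [0,0,-4,94,0,1,0],
])

```text
time_s: 12.4
tool_pos: [0.4771, -0.0878, 0.125]
orientation: [-0.003, 1.0, 0.001, -0.008]
ft_force: [-0.7, 1.2, -1.9]
finger_gap: 0.0207
```

>>> play_rows([
  [0,0,0,0,0,0,0],
  [0,0,0,1,0,0,0],
  [0,0,0,2,0,0,0],
])

```text
time_s: 12.7
tool_pos: [0.4797, -0.0885, 0.1262]
orientation: [-0.003, 1.0, -0.0, -0.004]
ft_force: [0.2, -0.4, -0.8]
finger_gap: 0.0207
```

Run:
```python
from h import *
D([.4774,-.088,.0635],0.4,-1)
p,q=wristcam(); save(p,'w9')
p=manip.read_camera('scene'); save(p,'s2'); im=cv2.imread('pics/s2.png'); cv2.imwrite('pics/s2z.png',cv2.resize(im[140:270,220:390],None,fx=4,fy=4))
```

```text
D shift [1.3 0.5 8.8] rot [-0.04  0.53 -0.01] grasp [ 0.4793 -0.0885  0.0722] t 12.7 gap 0.0207
```

View pics/w9.png

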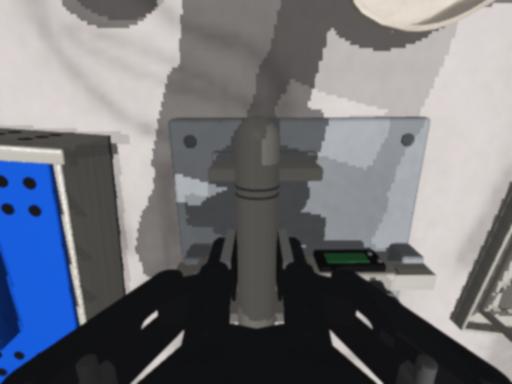

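View pics/s2z.png

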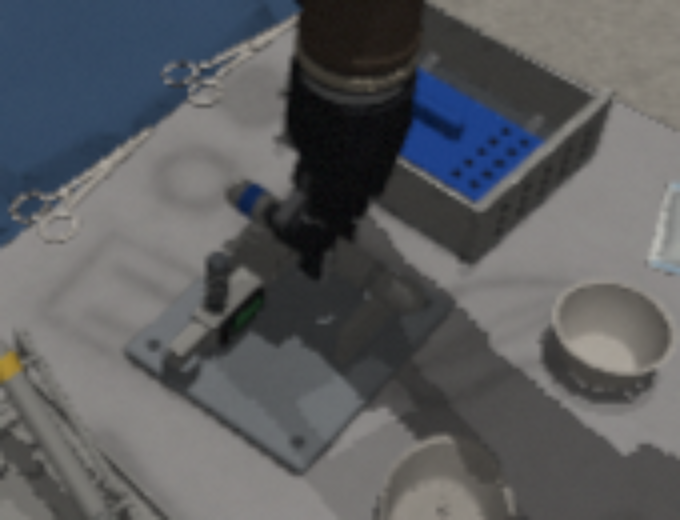

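>>> play_rows([
  [0,0,0,1.5,0,0,0],
  [0,0,0,3,0,0,0],
  [0,0,0,4.5,0,0,0],
  [0,0,0,5.5,0,0,0],
  [0,0,0,5.5,0,0,0],
])

```text
time_s: 13.3
tool_pos: [0.4783, -0.0881, 0.1193]
orientation: [-0.003, 1.0, 0.0, -0.006]
ft_force: [-0.7, 0.9, -2.0]
finger_gap: 0.0209
```

>>> play_rows([
  [0,0,0,1,0,0,0],
  [0,0,0,1,0,0,0],
])

```text
time_s: 13.5
tool_pos: [0.4786, -0.0882, 0.1186]
orientation: [-0.003, 1.0, 0.0, -0.005]
ft_force: [0.1, 0.3, -0.5]
finger_gap: 0.0206
```

>>> play_rows([
  [0,0,0,1,0,0,0],
  [0,0,0,1,0,0,0],
])

```text
time_s: 13.7
tool_pos: [0.4787, -0.0882, 0.1184]
orientation: [-0.003, 1.0, 0.0, -0.006]
ft_force: [-2.4, 0.8, 5.5]
finger_gap: 0.0205
```

Run:
```python
from h import *
o=manip.get_obs(); print(o['ft_force'],o['wrist_torque'])
D([.4774,-.088,.0635],0.4,0)
```

```text
[-2.37211465  0.75122189  5.51348421] [ 0.14255266  0.48909549 -0.03886924]
D shift [1.3 0.2 0.9] rot [ 0.   -0.64 -0.01] grasp [ 0.4781 -0.0882  0.0644] t 13.7 gap 0.0205
```

>>> play_rows([
  [0,0,0,0.5,0,0,0],
  [0,0,0,0.5,0,0,0],
])

```text
time_s: 13.9
tool_pos: [0.4787, -0.0882, 0.1183]
orientation: [-0.003, 1.0, 0.0, -0.006]
ft_force: [-3.3, 0.8, 8.8]
finger_gap: 0.0207
```

Run:
```python
from h import *
o=manip.get_obs(); print(o['ft_force'],o['wrist_torque'])
D([.4774,-.088,.0635],0.4,0)
```

```text
[-3.33078158  0.77629662  8.76722627] [ 0.22813932  0.58560692 -0.03412179]
D shift [1.3 0.2 0.8] rot [ 0.01 -0.65 -0.01] grasp [ 0.4781 -0.0882  0.0643] t 13.9 gap 0.0207
```

>>> play_rows([
  [0,0,0,0,0,0.8,0],
  [0,0,0,0,0,0.8,0],
])

```text
time_s: 14.1
tool_pos: [0.4795, -0.0882, 0.1183]
orientation: [-0.003, 1.0, -0.0, -0.012]
ft_force: [-1.8, 0.7, 6.9]
finger_gap: 0.0208
```

Run:
```python
from h import *
o=manip.get_obs(); print(o['ft_force'],o['wrist_torque'])
```

```text
[-1.80977639  0.73871733  6.92770213] [ 0.18980775  0.27025966 -0.02431381]
```

>>> play_rows([
  [0,0,0,-0.5,0,0,0],
  [0.3,0,0,-0.5,0,0,0],
  [0.4,0,0,-0.5,0,0,0],
  [0.5,0,0,-0.5,0,0,0],
  [0.5,0,0,-0.5,0,0,0],
], newtons=20)

```text
time_s: 14.6
tool_pos: [0.4784, -0.0882, 0.1174]
orientation: [-0.003, 1.0, -0.0, -0.013]
ft_force: [-0.1, 0.1, -0.2]
finger_gap: 0.0424
```

>>> play_rows([
  [0.5,0,0,-15,0,0,0],
  [0.5,0,0,-50,0,0,0],
  [0.5,0,0,-85,0,0,0],
  [0.5,0,0,-110,0,0,0],
  [0.5,0,0,-110,0,0,0],
])

```text
time_s: 15.1
tool_pos: [0.4841, -0.0889, 0.2316]
orientation: [-0.003, 1.0, -0.001, -0.008]
ft_force: [1.1, 0.9, 1.5]
finger_gap: 0.0427
```

Run:
```python
from h import *
import pickle
p,q=wristcam(); save(p,'w10'); pickle.dump(q,open('w10.pkl','wb'))
mm=manip.outline_of('dilator_blue',p); 
if mm: m=mm[0]['mask']; print(mm[0]['score'],m.sum(),fitrod(q,m.astype(float),[.483,-.088,.061],0,0))
for t in ['dilator_blue','moving_jaw','knob','fixed_jaw']:
    r=manip.pinpoint(t,p); print(t,[(np.round(x['location'],4),round(x['score'],2)) for x in r[:2]])
p=manip.read_camera('scene'); save(p,'s3'); im=cv2.imread('pics/s3.png'); cv2.imwrite('pics/s3z.png',cv2.resize(im[140:270,220:390],None,fx=4,fy=4))
D([.4774,-.088,.0635],0.4,0)
```

```text
0.89 3505 (np.float64(0.4820933316691722), np.float64(-0.08785757193711018), np.float64(-0.06376933039829978), np.float64(0.03316148019443854))
dilator_blue [(array([ 0.4827, -0.0868,  0.0612]), 0.92)]
moving_jaw [(array([ 0.5128, -0.0637,  0.0463]), 0.63)]
knob [(array([ 0.5117, -0.0114,  0.0847]), 0.83)]
fixed_jaw [(array([ 0.5137, -0.117 , -0.003 ]), 0.85)]
D shift [ -0.2  -0.2 108.5] rot [ 0.05 -1.6  -0.01] grasp [ 0.4787 -0.0879  0.1719] t 15.45 gap 0.0426
```

View pics/w10.png

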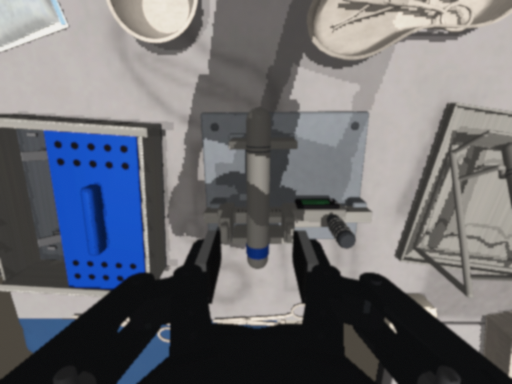

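View pics/s3z.png

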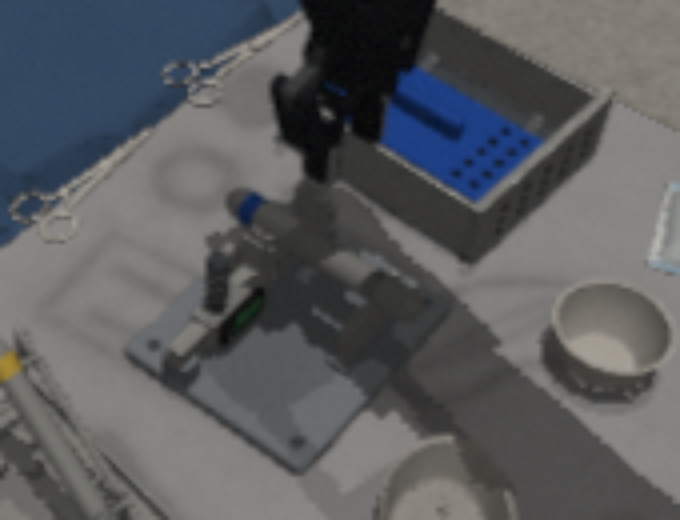

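Run:
```python
from h import *
import pickle
q=pickle.load(open('w10.pkl','rb'))
im=cv2.imread('pics/w10.png'); cv2.imwrite('pics/w10k.png',cv2.resize(im[180:270,280:390],None,fx=6,fy=6,interpolation=cv2.INTER_CUBIC))
print(proj(q,[[.5145,-.0115,.1],[.512,-.0115,.1],[.512,-.0115,.086],[.512,-.0115,.05]]))
print(ray(q,[(201,112),(368,112)],.012))
```

```text
[[346.925748   244.03298804]
 [347.23712943 241.39342072]
 [342.16942783 234.02420325]
 [331.42187419 218.39560744]]
[[ 0.407935   -0.14801204  0.012     ]
 [ 0.4068256   0.02788229  0.012     ]]
```

View pics/w10k.png

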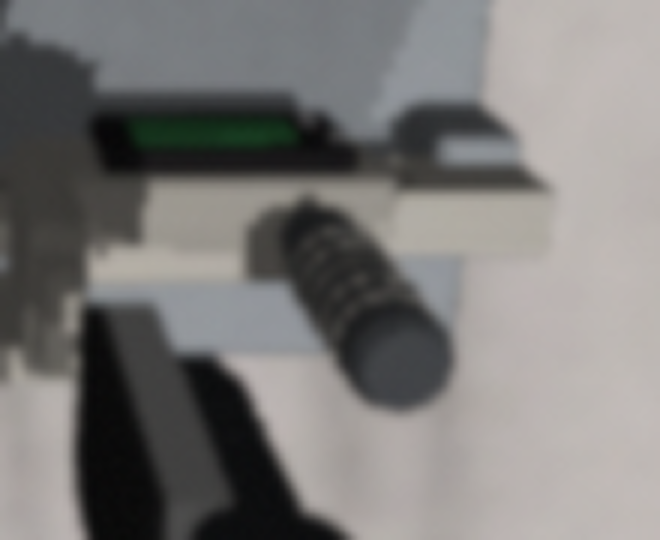

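Run:
```python
from h import *
D([.5115,-.0115,.088],0.4,0)
```

```text
D shift [-34.1  76.1  83.1] rot [ 0.05 -1.6  -0.01] grasp [ 0.4787 -0.0879  0.1719] t 15.45 gap 0.0426
```

>>> play_rows([
  [0.4,-17,40,10,0,-1.6,0],
  [0.4,-34,76,20,0,-1.6,0],
  [0.4,-34,76,20,0,-1.6,0],
  [0.4,-34,76,20,0,-1.6,0],
])

```text
time_s: 15.85
tool_pos: [0.5136, -0.0113, 0.2054]
orientation: [-0.005, 1.0, -0.0, 0.0]
ft_force: [-0.2, -0.5, -1.0]
finger_gap: 0.0342
```

Run:
```python
from h import *
p,q=wristcam(); save(p,'w11')
r=manip.pinpoint('knob',p); print([(np.round(x['location'],4),round(x['score'],2)) for x in r[:2]])
print(proj(q,[[.5115,-.0115,.1]]))
D([.5115,-.0115,.088],0.4,0)
```

```text
[(array([ 0.5099, -0.0102,  0.088 ]), 0.73)]
[[255.7023711  218.29465196]]
D shift [ 2.3  0.9 64.2] rot [-0.02  0.1  -0.02] grasp [ 0.5138 -0.0124  0.1522] t 15.95 gap 0.0343
```

View pics/w11.png

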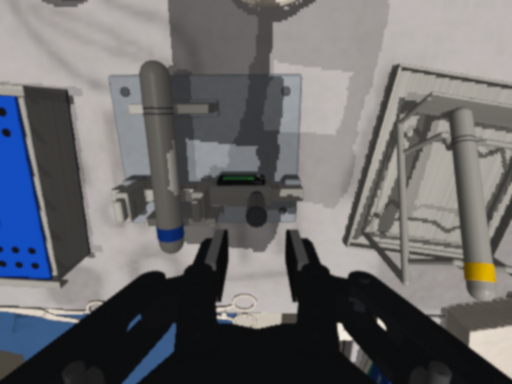

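>>> play_rows([
  [0.4,2,1,20,0,0,0],
  [0.4,2,1,42,0,0,0],
  [0.4,2,1,58,0,0,0],
  [0.4,2,1,64,0,0,0],
  [0.4,2,1,64,0,0,0],
])

```text
time_s: 16.45
tool_pos: [0.5116, -0.0117, 0.142]
orientation: [-0.003, 1.0, 0.0, 0.001]
ft_force: [0.2, -0.6, -0.4]
finger_gap: 0.0341
```

>>> play_rows([
  [0.3,0,0,0,0,0,0],
  [0.2,0,0,0,0,0,0],
  [0.1,0,0,0,0,0,0],
  [0,0,0,0,0,0,0],
  [0,0,0,0,0,0,0],
], newtons=20)

```text
time_s: 16.95
tool_pos: [0.5133, -0.0112, 0.1438]
orientation: [-0.004, 1.0, -0.0, 0.003]
ft_force: [-0.2, -1.0, 5.9]
finger_gap: 0.0151
```

Run:
```python
from h import *
D([.5115,-.0115,.088],0.4,0); o=manip.get_obs(); print(o['ft_force'],o['wrist_torque'])
p=manip.read_camera('scene'); save(p,'s4'); im=cv2.imread('pics/s4.png'); cv2.imwrite('pics/s4z.png',cv2.resize(im[140:270,220:390],None,fx=4,fy=4))
```

```text
D shift [ 1.8 -0.3  1.8] rot [-0.05  0.3   0.01] grasp [ 0.5136 -0.0113  0.0898] t 16.95 gap 0.0151
[-0.20024717 -1.04421694  5.87346547] [-2.58498333e-01  7.28546242e-02  1.62189376e-04]
```

View pics/s4z.png

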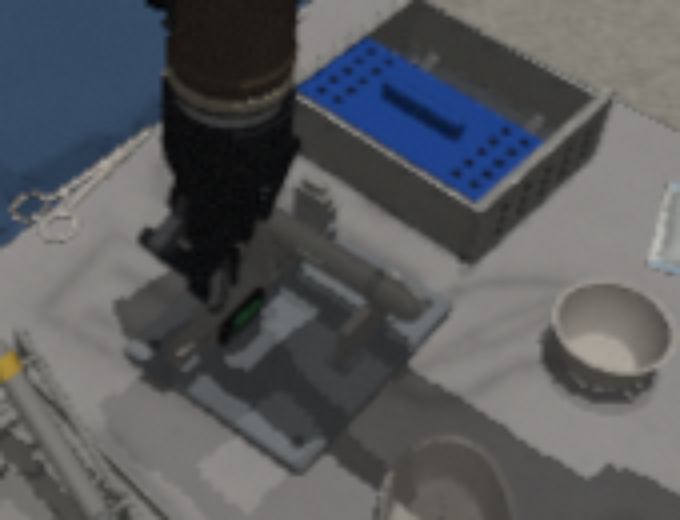

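>>> play_rows([
  [0,0,-2,-0.5,0,0,0],
  [0,0,-5,-0.5,0,0,0],
  [0,0,-8,-0.5,0,0,0],
  [0,0,-10,-0.5,0,0,0],
  [0,0,-12,-0.5,0,0,0],
])

```text
time_s: 17.5
tool_pos: [0.5134, -0.0231, 0.1438]
orientation: [-0.003, 1.0, 0.0, 0.003]
ft_force: [1.8, 2.4, 3.5]
finger_gap: 0.0152
```

>>> play_rows([
  [0,0,-1.5,0,0,0,0],
  [0,0,-3,0,0,0,0],
  [0,0,-4.5,0,0,0,0],
  [0,0,-6,0,0,0,0],
  [0,0,-7.5,0,0,0,0],
])

```text
time_s: 18.0
tool_pos: [0.5135, -0.0305, 0.1438]
orientation: [-0.003, 1.0, 0.0, 0.003]
ft_force: [1.2, 2.6, 4.9]
finger_gap: 0.0152
```

Run:
```python
from h import *
D([.5115,-.0405,.088],0.4,0); o=manip.get_obs(); print(o['ft_force'],o['wrist_torque'])
p,q=wristcam(); save(p,'w12')
```

```text
D shift [ 2.1 -9.9  1.8] rot [ 0.01  0.32 -0.03] grasp [ 0.5138 -0.0305  0.0898] t 18.0 gap 0.0152
[1.17161681 2.57771979 4.88981205] [ 0.34099482 -0.18349641 -0.00240185]
```

View pics/w12.png

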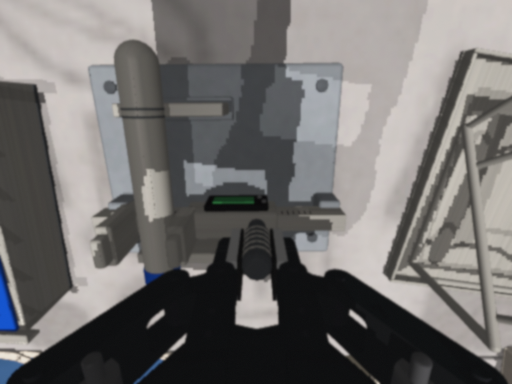

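>>> play_rows([
  [0,0,-1.5,0,0,0,0],
  [0,0,-3,0,0,0,0],
  [0,0,-4,0,0,0,0],
  [0,0,-5,0,0,0,0],
  [0,0,-6,0,0,0,0],
])

```text
time_s: 18.55
tool_pos: [0.5136, -0.0365, 0.1438]
orientation: [-0.003, 1.0, 0.0, 0.003]
ft_force: [1.2, 1.8, 5.1]
finger_gap: 0.0152
```

>>> play_rows([
  [0,0,-0.5,0,0,0,0],
  [0,0,-1,0,0,0,0],
  [0,0,-1,0,0,0,0],
])

```text
time_s: 18.85
tool_pos: [0.5136, -0.0376, 0.1439]
orientation: [-0.003, 1.0, -0.0, 0.003]
ft_force: [1.1, 2.0, 5.5]
finger_gap: 0.0152
```

Run:
```python
from h import *
D([.5115,-.0405,.088],0.4,0); o=manip.get_obs(); print(o['ft_force'],o['wrist_torque'])
p,q=wristcam(); save(p,'w13');im=cv2.imread('pics/w13.png'); cv2.imwrite('pics/w13z.png',cv2.resize(im[20:300,80:340],None,fx=2,fy=2))
```

```text
D shift [ 2.2 -2.9  1.8] rot [-0.    0.32 -0.03] grasp [ 0.5139 -0.0376  0.0899] t 18.85 gap 0.0152
[1.12573468 2.00940448 5.49598711] [ 0.33703827 -0.26090021 -0.00354863]
```

View pics/w13z.png

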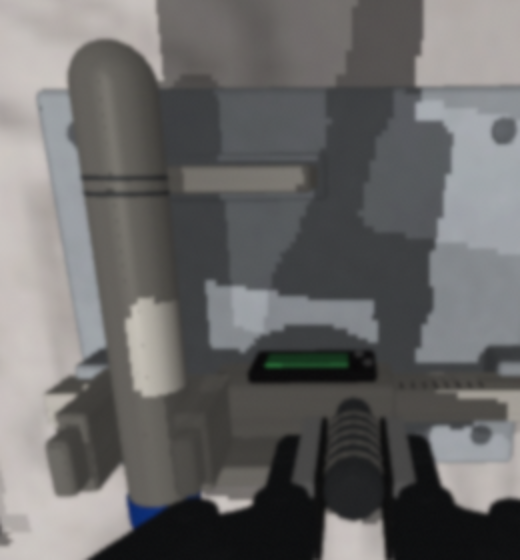

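>>> play_rows([
  [0,0,-0.5,0,0,0,0],
  [0,0,-1,0,0,0,0],
])

```text
time_s: 19.1
tool_pos: [0.5136, -0.0385, 0.1438]
orientation: [-0.003, 1.0, 0.0, 0.003]
ft_force: [2.5, 2.2, 4.6]
finger_gap: 0.0149
```

>>> play_rows([
  [0,0,-0.4,0,0,0,0],
  [0,0,-0.8,0,0,0,0],
])

```text
time_s: 19.3
tool_pos: [0.5136, -0.0393, 0.1439]
orientation: [-0.003, 1.0, 0.0, 0.003]
ft_force: [1.7, 1.8, 5.5]
finger_gap: 0.0154
```

>>> play_rows([
  [0,0,-0.3,0,0,0,0],
  [0,0,-0.5,0,0,0,0],
])

```text
time_s: 19.5
tool_pos: [0.5137, -0.0397, 0.1439]
orientation: [-0.003, 1.0, 0.0, 0.003]
ft_force: [1.7, 2.5, 4.5]
finger_gap: 0.0153
```

>>> play_rows([
  [0,0,-0.3,0,0,0,0],
  [0,0,-0.6,0,0,0,0],
])

```text
time_s: 19.7
tool_pos: [0.5136, -0.04, 0.1438]
orientation: [-0.003, 1.0, 0.001, 0.003]
ft_force: [1.8, 4.2, 6.0]
finger_gap: 0.0148
```

>>> play_rows([
  [0,0,-0.3,0,0,0,0],
  [0,0,-0.5,0,0,0,0],
])

```text
time_s: 19.9
tool_pos: [0.5137, -0.0401, 0.1438]
orientation: [-0.003, 1.0, 0.001, 0.003]
ft_force: [1.7, 5.5, 5.0]
finger_gap: 0.0149
```

Run:
```python
from h import *
p,q=wristcam(); save(p,'w14');im=cv2.imread('pics/w14.png'); cv2.imwrite('pics/w14z.png',cv2.resize(im[160:300,80:250],None,fx=4,fy=4,interpolation=cv2.INTER_CUBIC))
```

```text
(no output)
```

View pics/w14z.png

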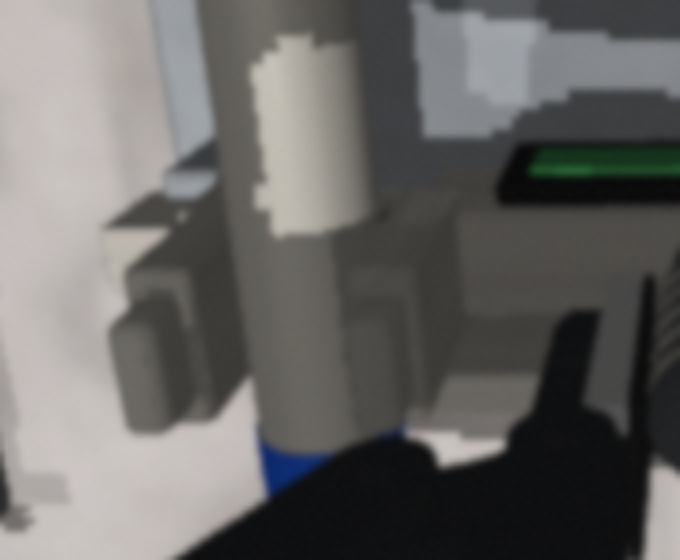

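>>> play_rows([
  [0,0,-0.2,0,0,0,0],
  [0,0,-0.2,0,0,0,0],
  [0,0,-0.2,0,0,0,0],
  [0,0,-0.2,0,0,0,0],
  [0,0,-0.2,0,0,0,0],
])

```text
time_s: 20.45
tool_pos: [0.5137, -0.0402, 0.1438]
orientation: [-0.003, 1.0, 0.001, 0.003]
ft_force: [2.5, 5.5, 5.5]
finger_gap: 0.0152
```

>>> play_rows([
  [0,0,0,0,0,0,0],
  [0,0,0,0,0,0,0],
  [0,0,0,0,0,0,0],
  [0,0,0,0,0,0,0],
  [0,0,0,0,0,0,0],
])

```text
time_s: 20.95
tool_pos: [0.5136, -0.0402, 0.1438]
orientation: [-0.003, 1.0, 0.001, 0.003]
ft_force: [2.0, 6.3, 5.7]
finger_gap: 0.0152
```

Run:
```python
from h import *
p,q=wristcam(); save(p,'w15');im=cv2.imread('pics/w15.png')
mm=manip.outline_of('dilator_blue',p)
if mm: print(mm[0]['score'],fitrod(q,mm[0]['mask'].astype(float),[.482,-.1035,.061],0,0))
for c in ['top','scene']:
    p=manip.read_camera(c); mm=manip.outline_of('dilator_blue',p); 
    if mm: print(c,mm[0]['score'],mm[0]['mask'].sum(),fitrod(p,mm[0]['mask'].astype(float),[.482,-.1035,.061],0,0))
save(p,'s5');im=cv2.imread('pics/s5.png'); cv2.imwrite('pics/s5z.png',cv2.resize(im[140:270,220:390],None,fx=4,fy=4))
print(manip.get_obs()['ft_force'])
```

```text
0.79 (np.float64(0.47854972444874944), np.float64(-0.104119586847183), np.float64(-0.7512004253962195), np.float64(0.214820092715364))
scene 0.89 318 (np.float64(0.4839567154742366), np.float64(-0.10158765120125236), np.float64(-0.37095047490623845), np.float64(0.45368501229570635))
[2.47364725 5.56784893 4.79428736]
```

View pics/s5z.png

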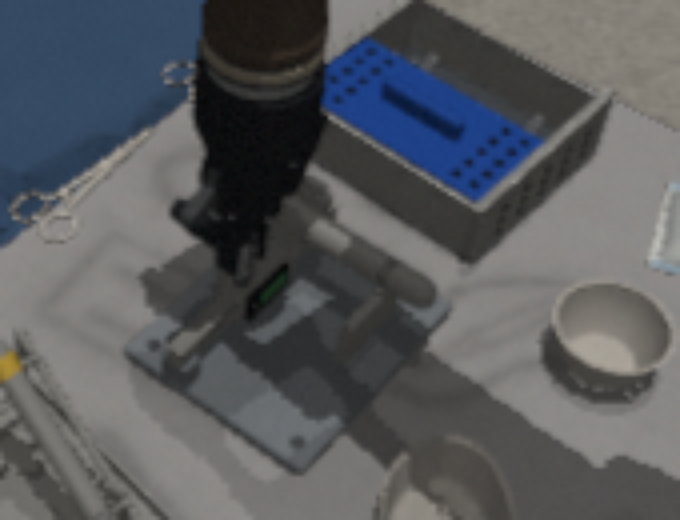

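>>> play_rows([
  [0,0,0,0,0,0,0],
  [0,0,0,0,0,0,0],
  [0,0,1,0,0,0,0],
  [0,0,4,0,0,0,0],
  [0,0,9,0,0,0,0],
])

```text
time_s: 21.75
tool_pos: [0.5136, -0.0329, 0.1438]
orientation: [-0.003, 1.0, -0.001, 0.003]
ft_force: [1.8, -2.9, 5.8]
finger_gap: 0.015
```

>>> play_rows([
  [0,0,6,0,0,0,0],
  [0,0,12,0,0,0,0],
  [0,0,18,0,0,0,0],
  [0,0,23,0,0,0,0],
  [0,0,23,0,0,0,0],
])

```text
time_s: 22.25
tool_pos: [0.5132, -0.009, 0.1438]
orientation: [-0.004, 1.0, -0.0, 0.003]
ft_force: [1.9, 1.2, 5.7]
finger_gap: 0.0152
```

>>> play_rows([
  [0.2,0,0,0,0,0,0],
  [0.4,0,0,0,0,0,0],
  [0.4,0,0,0,0,0,0],
  [0.4,0,0,-30,0,0,0],
  [0.4,0,0,-75,0,0,0],
])

```text
time_s: 22.75
tool_pos: [0.5088, -0.0088, 0.2151]
orientation: [-0.003, 1.0, 0.0, -0.004]
ft_force: [2.3, -0.8, -0.7]
finger_gap: 0.0339
```

>>> play_rows([
  [0.5,0,-30,-20,0,0,0],
  [0.5,20,-70,-20,0,0,0],
  [0.5,40,-92,-20,0,0,0],
  [0.5,40,-92,-20,0,0,0],
  [0.5,40,-92,-20,0,0,0],
])

```text
time_s: 23.25
tool_pos: [0.472, -0.1015, 0.2376]
orientation: [-0.002, 1.0, 0.0, 0.001]
ft_force: [0.1, -0.7, 0.1]
finger_gap: 0.0427
```

Run:
```python
from h import *
p,q=wristcam(); save(p,'w16')
mm=manip.outline_of('dilator_blue',p)
if mm: print(mm[0]['score'],fitrod(q,mm[0]['mask'].astype(float),[.482,-.1035,.061],0,0))
for t in ['dilator_blue','moving_jaw','knob','fixed_jaw']:
    r=manip.pinpoint(t,p); print(t,[(np.round(x['location'],4),round(x['score'],2)) for x in r[:2]])
D([.476,-.103,.0635],0,0)
```

```text
dilator_blue [(array([ 0.4841, -0.1023,  0.0645]), 0.75)]
moving_jaw [(array([ 0.5106, -0.0611,  0.043 ]), 0.66), (array([ 0.4829, -0.0864,  0.0488]), 0.65)]
knob [(array([ 0.5107, -0.0084,  0.0844]), 0.93)]
fixed_jaw [(array([ 0.511 , -0.1103, -0.0035]), 0.98), (array([ 0.4795, -0.0599,  0.001 ]), 0.53)]
D shift [ -2.5  -2.4 120.4] rot [0.01 0.17 0.47] grasp [ 0.4733 -0.1006  0.1839] t 23.55 gap 0.0429
```

View pics/w16.png

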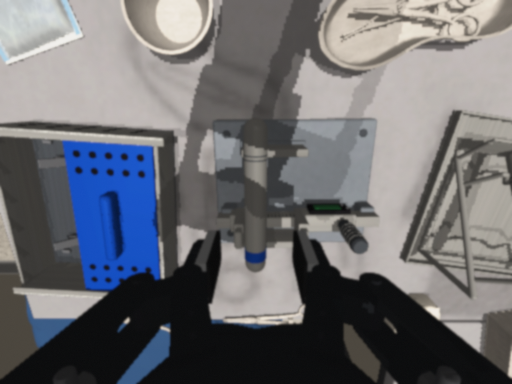

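>>> play_rows([
  [0.5,-3,-1.5,45,0,0,0],
  [0.5,-3,-1.5,85,0,0,0.4],
  [0.5,-3,-1.5,110,0,0,0.4],
  [0.5,-3,-1.5,119,0,0,0.4],
  [0.5,-3,-1.5,119,0,0,0.4],
])

```text
time_s: 24.05
tool_pos: [0.4754, -0.1022, 0.1178]
orientation: [-0.0, 1.0, 0.0, 0.0]
ft_force: [0.4, -0.1, 0.1]
finger_gap: 0.0427
```

>>> play_rows([
  [0.5,0,0,0,0,0,0],
  [0.3,0,0,0,0,0,0],
  [0,0,0,0,0,0,0],
  [0,0,0,0,0,0,0],
  [0,0,0,0,0,0,0],
], newtons=35)

```text
time_s: 24.55
tool_pos: [0.4775, -0.103, 0.1208]
orientation: [0.0, 1.0, -0.0, 0.003]
ft_force: [0.2, 1.8, 6.5]
finger_gap: 0.0206
```

Run:
```python
from h import *
D([.502,-.318,.16],-4,0)
p,q=wristcam(); save(p,'w17'); print(manip.get_obs()['ft_force'])
```

```text
D shift [ -25.1 -215.   -92.9] rot [-0.03  0.37  4.  ] grasp [ 0.4778 -0.1031  0.0668] t 24.55 gap 0.0206
[-0.12702044  1.58553632  5.51178774]
```

View pics/w17.png

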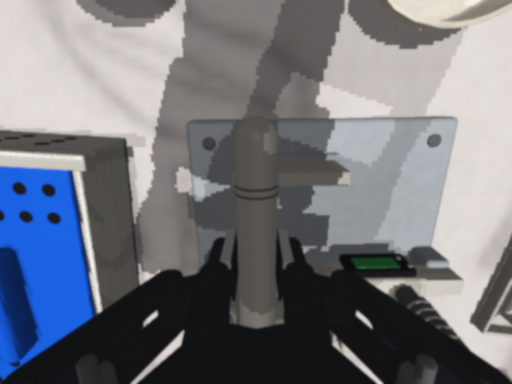

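>>> play_rows([
  [0,0,0,-20,0,0,0],
  [0,0,0,-60,0,0,0],
  [0,0,0,-100,0,0,0],
  [0,-10,-40,-105,0,0,2],
  [0,-20,-88,-105,0,0,4],
])

```text
time_s: 25.1
tool_pos: [0.4971, -0.1909, 0.227]
orientation: [0.034, 0.999, -0.001, 0.004]
ft_force: [1.2, 0.5, -1.4]
finger_gap: 0.0205
```

Run:
```python
from h import *
D([.4975,-.318,.17],-4,0)
```

```text
D shift [  -9.  -126.8    3.3] rot [-0.08  0.48  0.1 ] grasp [ 0.4975 -0.191   0.173 ] t 25.1 gap 0.0205
```

>>> play_rows([
  [0,-3,-45,0,0,0.4,0],
  [0,-6,-90,0,0,0.4,0],
  [0,-9,-127,0,0,0.4,0],
  [0,-9,-127,0,0,0.4,0],
  [0,-9,-127,0,0,0.4,0],
])

```text
time_s: 25.6
tool_pos: [0.4951, -0.3187, 0.2236]
orientation: [0.036, 0.999, 0.001, -0.002]
ft_force: [0.3, 1.0, -2.6]
finger_gap: 0.021
```

Run:
```python
from h import *
import pickle
p,q=wristcam(); save(p,'w18'); pickle.dump(q,open('w18.pkl','wb'))
for t in ['cradle','case','cover_pull']:
    r=manip.pinpoint(t,p); print(t,[(np.round(x['location'],4),round(x['score'],2)) for x in r[:2]])
p=manip.read_camera('top'); save(p,'t6')
for t in ['cradle','case','cover_pull']:
    r=manip.pinpoint(t,p); print(t,[(np.round(x['location'],4),round(x['score'],2)) for x in r[:2]])
p=manip.read_camera('scene'); save(p,'s6'); im=cv2.imread('pics/s6.png'); cv2.imwrite('pics/s6z.png',cv2.resize(im[100:230,260:400],None,fx=4,fy=4))
D([.4975,-.318,.17],-4,0)
```

```text
cradle []
case [(array([ 0.5069, -0.2823,  0.0025]), 0.88)]
cover_pull [(array([ 0.5105, -0.2453,  0.063 ]), 0.71)]
cradle [(array([ 0.4996, -0.3155,  0.0308]), 0.98), (array([ 0.5133, -0.0674,  0.0461]), 0.58)]
case [(array([ 5.041e-01, -2.816e-01, -5.000e-04]), 0.65)]
cover_pull [(array([ 0.5109, -0.2489,  0.0662]), 0.67), (array([ 0.6833, -0.0819, -0.004 ]), 0.31)]
D shift [-1.5 -0.5  0.2] rot [ 0.01 -0.22  0.05] grasp [ 0.4958 -0.3174  0.1702] t 26.05 gap 0.0207
```

View pics/w18.png

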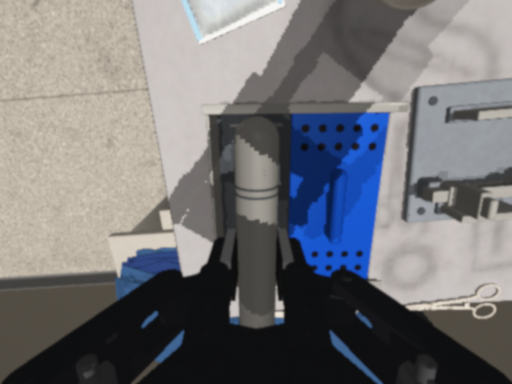

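View pics/s6z.png

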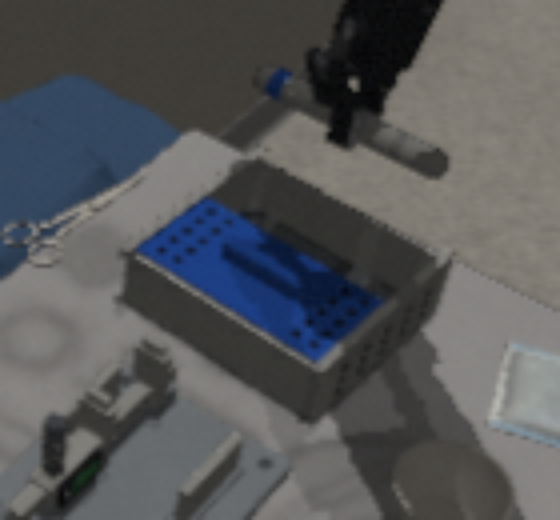

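Run:
```python
from h import *
import pickle
q=pickle.load(open('w18.pkl','rb'))
im=cv2.imread('pics/w18.png'); cv2.imwrite('pics/w18z.png',cv2.resize(im[95:245,195:415],None,fx=3.5,fy=3.5,interpolation=cv2.INTER_CUBIC))
W=ray(q,[(204,105),(408,103)],.064); print(W)
v=W[1]-W[0]; yaw=np.arctan2(v[1],v[0])-np.pi/2; print('yaw',np.degrees(yaw),np.linalg.norm(v))
c=W.mean(0)[:2]+.091*np.array([np.cos(yaw),np.sin(yaw)]); print('centre',c,'cradle',c+.037*np.array([np.sin(yaw),-np.cos(yaw)]))
```

```text
[[ 0.41149846 -0.35553183  0.064     ]
 [ 0.42221346 -0.18731528  0.064     ]]
yaw -3.6446859990673417 0.16855745559715168
centre [ 0.50767191 -0.27720832] cradle [ 0.50531986 -0.31413349]
```

View pics/w18z.png

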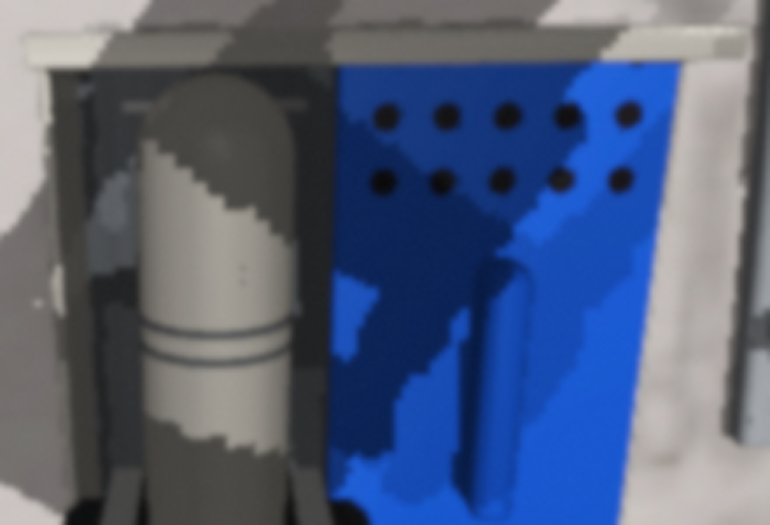

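Run:
```python
from h import *
import pickle
q=pickle.load(open('w18.pkl','rb'))
yaw=np.radians(-3.8); n=np.array([-np.sin(yaw),np.cos(yaw)]);e=np.array([np.cos(yaw),np.sin(yaw)])
c0=np.array([.5055,-.3165])
f=lambda u,v,z:(ray(q,[(195+u/3.5,95+v/3.5)],z)[0,:2]-c0)
for nm,u,v,z,exp in [('outer wall',50,68,.054,-44),('inner wall',78,68,.054,-41),('outer wall b',75,480,.054,-44),('inner b',100,480,.054,-41),('cover left',333,68,.0585,-42+76),('cover right',683,62,.0585,42+76),('cover left b',328,470,.0585,34),('rail L',28,50,.064,-44),('rail R',745,43,.064,118)]:
    d=f(u,v,z); print(nm,np.round([d@n*1000,d@e*1000],1),'expected y',exp)
for z in (.064,): print(np.round([f(28,30,z)@e*1000,f(28,66,z)@e*1000],1),'exp x -91,-87')
print('supports z .03', [np.round([f(u,v,.02)@n*1000,f(u,v,.02)@e*1000],1) for u,v in [(90,180),(90,270),(300,310)]])
```

```text
outer wall [-43.  -83.4] expected y -44
inner wall [-36.  -83.4] expected y -41
outer wall b [-42.6  29.8] expected y -44
inner b [-35.5  29.9] expected y -41
cover left [ 27.  -83.1] expected y 34
cover right [112.4 -83.9] expected y 118
cover left b [29. 25.] expected y 34
rail L [-46.2 -87.8] expected y -44
rail R [123.8 -88.3] expected y 118
[-92.3 -84.2] exp x -91,-87
supports z .03 [array([-38.8, -50.8]), array([-40.1, -23.6]), array([ 23.9, -10.5])]
```

>>> play_rows([
  [0,-3,0,40,0,0,0],
  [0,-3,0,75,0,0,0],
  [0,-3,0,100,0,0,0],
  [0,-3,0,115,0,0,0],
  [0,-3,0,115,0,0,0],
])

```text
time_s: 26.55
tool_pos: [0.497, -0.317, 0.1067]
orientation: [0.035, 0.999, 0.002, -0.004]
ft_force: [-0.3, 1.0, -1.4]
finger_gap: 0.0206
```

>>> play_rows([
  [0,0,0,2,0,0,0],
  [0,0,0,4,0,0,0],
])

```text
time_s: 26.75
tool_pos: [0.4998, -0.3193, 0.1069]
orientation: [0.035, 0.999, -0.001, -0.0]
ft_force: [0.7, -0.7, -2.9]
finger_gap: 0.0207
```

Run:
```python
from h import *
p,q=wristcam(); save(p,'w19'); 
D([.4985,-.3168,.0335],-3.9,0); o=manip.get_obs(); print(o['ft_force'],o['wrist_torque'])
p=manip.read_camera('scene'); save(p,'s7'); im=cv2.imread('pics/s7.png'); cv2.imwrite('pics/s7z.png',cv2.resize(im[100:230,260:400],None,fx=4,fy=4))
```

```text
D shift [ 1.1  2.2 19.1] rot [-0.09 -0.06 -0.11] grasp [ 0.4994 -0.3191  0.0526] t 26.8 gap 0.0207
[ 1.12753784 -0.05326163 -1.85468963] [0.01053428 0.01479812 0.03305495]
```

View pics/w19.png

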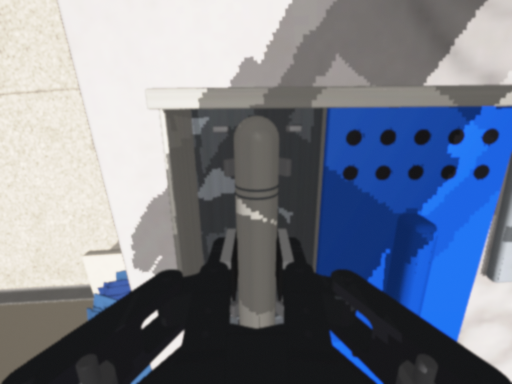

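View pics/s7z.png

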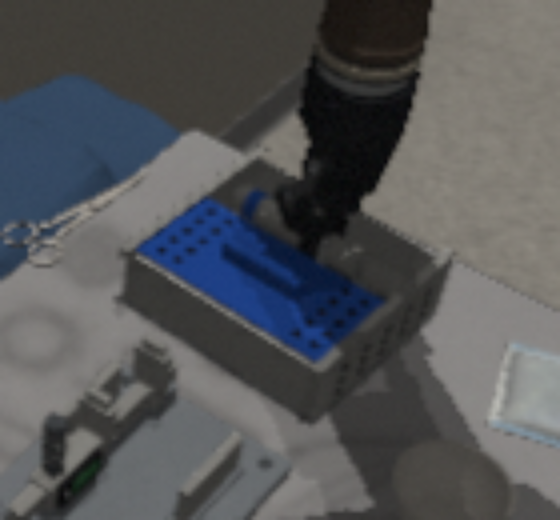

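>>> play_rows([
  [0,0,0.5,4,0,0,0],
  [0,0,0.5,8,0,0,0],
  [0,0,0.5,11,0,0,0],
  [0,0,0.5,13,0,0,0],
  [0,0,0.5,14,0,0,0],
])

```text
time_s: 27.35
tool_pos: [0.4982, -0.3178, 0.0908]
orientation: [0.035, 0.999, 0.0, -0.002]
ft_force: [-0.5, 0.4, -0.4]
finger_gap: 0.0205
```

>>> play_rows([
  [0,0,0,1,0,0,0],
  [0,0,0,2,0,0,0],
])

```text
time_s: 27.55
tool_pos: [0.4986, -0.3183, 0.0901]
orientation: [0.035, 0.999, -0.0, -0.002]
ft_force: [-4.2, 0.4, 8.2]
finger_gap: 0.0205
```

Run:
```python
from h import *
D([.4985,-.3168,.0335],-3.9,0); o=manip.get_obs(); print(o['ft_force'],o['wrist_torque'])
```

```text
D shift [0.2 1.5 2.6] rot [-0.03 -0.21 -0.09] grasp [ 0.4984 -0.3183  0.0361] t 27.55 gap 0.0205
[-4.19648611  0.35113441  8.15622469] [0.09537757 0.50847038 0.13540329]
```

>>> play_rows([
  [0,0,0,0,0,0.6,0],
  [0,0,0,0,0,0.6,0],
  [0.28,0,0,-0.5,0,0.6,0],
  [0.33,0,0,-0.5,0,0.6,0],
  [0.33,0,0,-0.5,0,0.6,0],
], newtons=20)

```text
time_s: 28.05
tool_pos: [0.4989, -0.3181, 0.0899]
orientation: [0.035, 0.999, -0.0, -0.006]
ft_force: [0.1, -2.0, 1.8]
finger_gap: 0.0279
```

Run:
```python
from h import *
D([.4985,-.3168,.0335],-3.9,0); o=manip.get_obs(); print(o['ft_force'],o['wrist_torque'])
p,q=wristcam(); save(p,'w20')
```

```text
D shift [0.5 1.3 2.4] rot [-0.03 -0.74 -0.13] grasp [ 0.4982 -0.3181  0.0359] t 28.05 gap 0.0279
[ 0.07067345 -1.98839464  1.77281339] [-0.14348761 -0.10557583 -0.0822737 ]
```

View pics/w20.png

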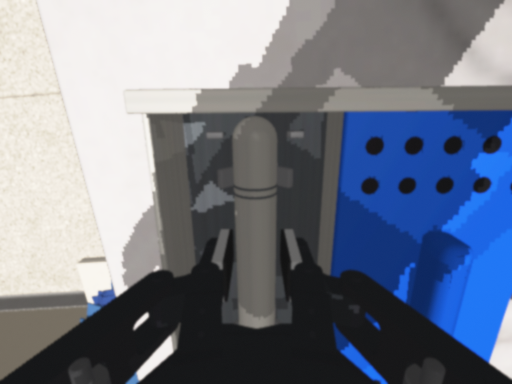

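>>> play_rows([
  [0.33,0,0,-10,0,0,0],
  [0.33,0,0,-40,0,0,0],
  [0.33,0,0,-80,0,0,0],
  [0.33,0,0,-110,0,0,0],
  [0.33,0,0,-110,0,0,0],
])

```text
time_s: 28.6
tool_pos: [0.5025, -0.3194, 0.2051]
orientation: [0.035, 0.999, -0.002, -0.003]
ft_force: [0.0, -0.3, 1.2]
finger_gap: 0.0281
```

Run:
```python
from h import *
p,q=wristcam(); save(p,'w21')
mm=manip.outline_of('dilator_blue',p)
if mm: print(mm[0]['score'],fitrod(q,mm[0]['mask'].astype(float),[.503,-.318,.03],-.06,0))
for t in ['cover_pull','dilator_blue']:
    r=manip.pinpoint(t,p); print(t,[(np.round(x['location'],4),round(x['score'],2)) for x in r[:2]])
p=manip.read_camera('top'); save(p,'t7')
for t in ['cover_pull','dilator_blue']:
    r=manip.pinpoint(t,p); print(t,[(np.round(x['location'],4),round(x['score'],2)) for x in r[:2]])
D([.51,-.22,.08],-3.9,0)
```

```text
0.95 (np.float64(0.5023165226619035), np.float64(-0.3184794396145472), np.float64(-3.538849656634633), np.float64(0.020980761358275757))
cover_pull [(array([ 0.5107, -0.2438,  0.0629]), 0.64)]
dilator_blue [(array([ 0.5087, -0.3179,  0.0312]), 0.56)]
cover_pull [(array([ 0.5101, -0.2442,  0.0659]), 0.69), (array([ 0.5035,  0.1872, -0.0054]), 0.68)]
dilator_blue [(array([ 0.5084, -0.3223,  0.0284]), 0.82)]
D shift [-5.4 97.5 63.8] rot [ 0.13 -1.01 -0.11] grasp [ 0.498  -0.3169  0.1437] t 28.95 gap 0.0281
```

View pics/w21.png

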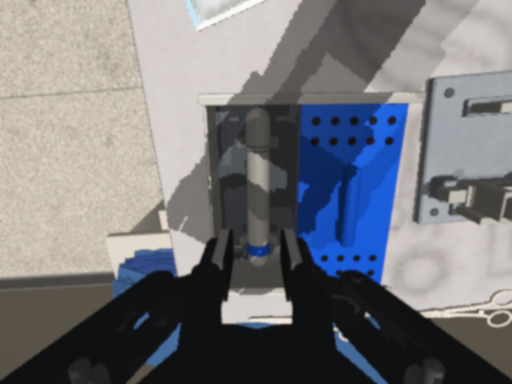

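Run:
```python
from h import *
D([.5105,-.244,.083],-3.8,0)
```

```text
D shift [-7.5 73.6 60.7] rot [ 0.13 -1.01 -0.21] grasp [ 0.498  -0.3169  0.1437] t 28.95 gap 0.0281
```

>>> play_rows([
  [0.45,-4,40,5,0,-0.5,0],
  [0.45,-7.5,73.5,20,0,-1,-0.2],
  [0.45,-7.5,73.5,20,0,-1,-0.2],
  [0.45,-7.5,73.5,20,0,-1,-0.2],
  [0.45,-7.5,73.5,20,0,-1,-0.2],
])

```text
time_s: 29.45
tool_pos: [0.5125, -0.2458, 0.1794]
orientation: [0.033, 0.999, -0.0, 0.002]
ft_force: [0.2, 0.1, 0.6]
finger_gap: 0.0387
```

Run:
```python
from h import *
p,q=wristcam(); save(p,'w22')
r=manip.pinpoint('cover_pull',p); print([(np.round(x['location'],4),round(x['score'],2)) for x in r[:2]])
print(proj(q,[[.5105,-.244,.075]]))
D([.5105,-.244,.083],-3.8,0)
```

```text
[(array([ 0.5115, -0.2437,  0.0663]), 0.62)]
[[258.35743738 218.48985935]]
D shift [ 2.5  2.1 42.9] rot [-0.03  0.24 -0.07] grasp [ 0.5129 -0.2463  0.1259] t 29.55 gap 0.0386
```

View pics/w22.png

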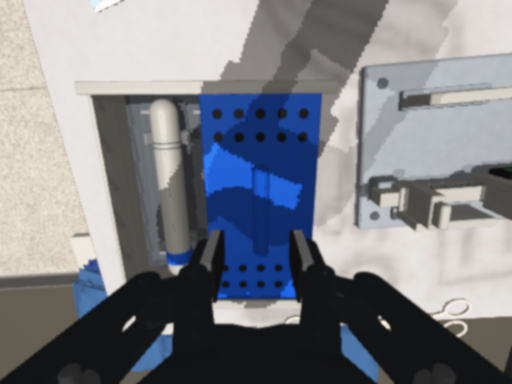

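>>> play_rows([
  [0.45,2,3,20,0,0,0],
  [0.45,2,3,36,0,0,0],
  [0.45,2,3,42,0,0,0],
  [0.45,2,3,42,0,0,0],
])

```text
time_s: 29.95
tool_pos: [0.5101, -0.2423, 0.1368]
orientation: [0.034, 0.999, 0.0, 0.001]
ft_force: [-0.5, -0.6, -0.1]
finger_gap: 0.0385
```

Run:
```python
from h import *
D([.5105,-.2425,.082],-3.8,0); print(manip.get_obs()['ft_force'])
```

```text
D shift [-0.5 -0.1  0.8] rot [ 0.05  0.09 -0.06] grasp [ 0.5101 -0.2423  0.0828] t 29.95 gap 0.0385
[-0.52606067 -0.64427928 -0.13035986]
```

>>> play_rows([
  [0.25,0,0,0,0,0,0],
  [0.1,0,0,0,0,0,0],
  [0,0,0,0,0,0,0],
  [0,0,0,0,0,0,0],
  [0,0,0,0,0,0,0],
], newtons=20)

```text
time_s: 30.45
tool_pos: [0.5113, -0.2426, 0.1386]
orientation: [0.033, 0.999, -0.001, 0.002]
ft_force: [-0.7, -1.6, 4.4]
finger_gap: 0.0113
```

>>> play_rows([
  [0,0,-5,0,0,0,0],
  [0,0,-15,0,0,0,0],
  [0,0,-25,0,0,0,0],
  [0,0,-35,0,0,0,0],
  [0,0,-45,0,0,0,0],
])

```text
time_s: 30.95
tool_pos: [0.5086, -0.2869, 0.1386]
orientation: [0.033, 0.999, 0.0, 0.003]
ft_force: [0.1, 2.3, 5.0]
finger_gap: 0.0111
```

Run:
```python
from h import *
D([.505,-.319,.082],-3.8,0); print(manip.get_obs()['ft_force'])
p,q=wristcam(); save(p,'w23')
```

```text
D shift [  1.5 -32.2   2.6] rot [ 0.04  0.3  -0.02] grasp [ 0.5089 -0.2869  0.0846] t 30.95 gap 0.0111
[0.13430609 2.25249608 5.00046617]
```

View pics/w23.png

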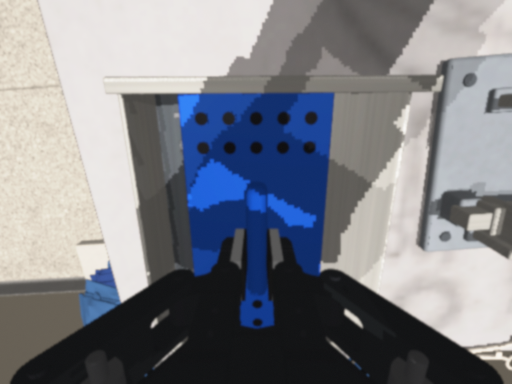

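>>> play_rows([
  [0,0,-8,0,0,0,0],
  [0,0,-16,0,0,0,0],
  [0,0,-22,0,0,0,0],
  [0,0,-26,0,0,0,0],
  [0,0,-28,0,0,0,0],
])

```text
time_s: 31.5
tool_pos: [0.5069, -0.3149, 0.1386]
orientation: [0.034, 0.999, -0.0, 0.003]
ft_force: [1.1, 1.0, 6.6]
finger_gap: 0.0112
```

>>> play_rows([
  [0,0,-1.5,0,0,0,0],
  [0,0,-3,0,0,0,0],
  [0,0,-4,0,0,0,0],
])

```text
time_s: 31.8
tool_pos: [0.5067, -0.3186, 0.1386]
orientation: [0.033, 0.999, 0.0, 0.003]
ft_force: [0.5, 1.4, 5.3]
finger_gap: 0.0114
```

>>> play_rows([
  [0,0,-1,0,0,0,0],
  [0,0,-2,0,0,0,0],
])

```text
time_s: 32.0
tool_pos: [0.5065, -0.3206, 0.1386]
orientation: [0.033, 0.999, 0.0, 0.003]
ft_force: [1.0, 1.9, 5.4]
finger_gap: 0.0113
```

No stop reached yet; continuing gently.

>>> play_rows([
  [0,0,-1,0,0,0,0],
  [0,0,-2,0,0,0,0],
])

```text
time_s: 32.2
tool_pos: [0.5065, -0.3214, 0.1386]
orientation: [0.034, 0.999, 0.001, 0.003]
ft_force: [2.8, 6.1, 7.9]
finger_gap: 0.0112
```

>>> play_rows([
  [0,0,-1,0,0,0,0],
  [0,0,-2,0,0,0,0],
])

```text
time_s: 32.4
tool_pos: [0.5065, -0.3218, 0.1386]
orientation: [0.034, 0.999, 0.003, 0.002]
ft_force: [3.0, 11.8, 9.8]
finger_gap: 0.0112
```

Run:
```python
from h import *
print(manip.get_obs()['ft_force'])
p,q=wristcam(); save(p,'w24')
```

```text
[ 2.99915514 11.76555254  9.84620145]
```

View pics/w24.png

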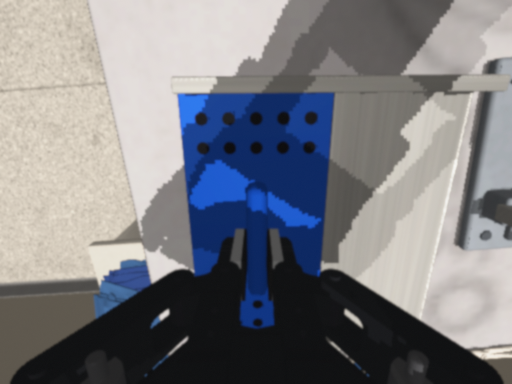

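>>> play_rows([
  [0.2,0,0.5,0,0,0,0],
  [0.4,0,1,0,0,0,0],
  [0.4,0,1,0,0,0,0],
  [0.4,0,1,-30,0,0,0],
  [0.4,0,1,-75,0,0,0],
])

```text
time_s: 32.95
tool_pos: [0.5023, -0.3223, 0.209]
orientation: [0.034, 0.999, 0.003, -0.002]
ft_force: [1.1, -0.6, -0.6]
finger_gap: 0.0337
```

>>> play_rows([
  [0.4,0,0,-40,0,0,0],
  [0.4,0,0,-80,0,0,0],
  [0.4,0,0,-100,0,0,0],
  [0.4,0,0,-100,0,0,0],
])

```text
time_s: 33.35
tool_pos: [0.5061, -0.3254, 0.3169]
orientation: [0.034, 0.999, -0.002, 0.005]
ft_force: [0.8, -0.8, -0.7]
finger_gap: 0.0338
```

Run:
```python
from h import *
p,q=wristcam(); save(p,'w25')
p=manip.read_camera('top'); save(p,'t8')
for t in ['cover_pull','dilator_blue','dilator_yellow','knob','moving_jaw']:
    r=manip.pinpoint(t,p); print(t,[(np.round(x['location'],4),round(x['score'],2)) for x in r[:2]])
p=manip.read_camera('scene'); save(p,'s8')
print(manip.get_obs()['ft_force'],manip.get_obs()['time_s'])
```

```text
cover_pull [(array([ 0.5045, -0.3185,  0.067 ]), 0.84)]
dilator_blue []
dilator_yellow [(array([0.5   , 0.1525, 0.0821]), 0.75), (array([ 0.5033,  0.1888, -0.0025]), 0.41)]
knob [(array([ 0.5104, -0.0151,  0.083 ]), 0.66)]
moving_jaw [(array([ 0.5157, -0.0631,  0.0401]), 0.49)]
[ 0.01066644 -0.46276489  0.28807071] 33.75
```

View pics/w25.png

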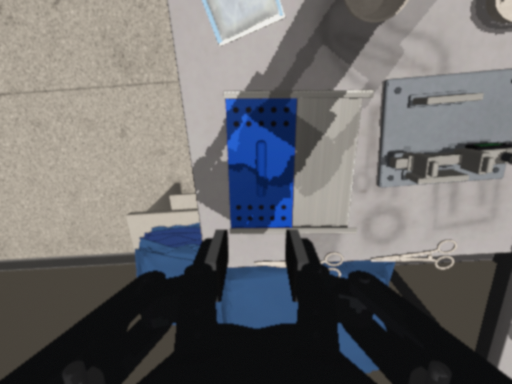

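View pics/s8.png

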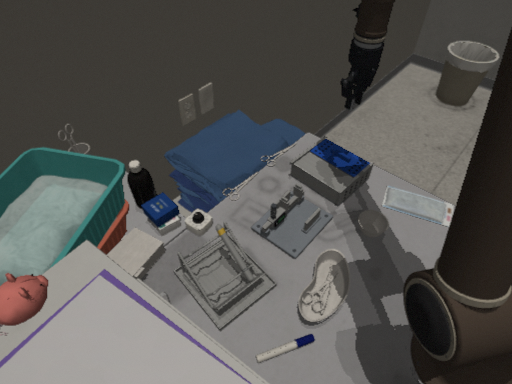

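```bash
python3 -c "
from rig import manip
print(manip.sign_off())"
```

```text
the job is handed in; nothing more can be done
None
```

The job is handed in at about 34 s, well under the 67 s limit. The blue-ringed dilator was measured in the caliper and is now in the sterilising case with the cover shut.

- **Measuring:** I laid the dilator level on both rests between the open jaws. I slid the jaw in by its knob until the force on it rose from about 2 N to 5.5–6 N, a squeeze of about 4 N, which I work out as roughly 0.01 rad of lean. I held it for well over a second, then opened the jaw to about 53 mm. While gripped, the rod looked square to within about 1°, although that picture was partly hidden by the gripper and so is less certain.
- **Packing:** The dilator lay in the cradle at (0.502, -0.318), parallel to the case to well under 1°, when I let go. As the fingers opened, one probably nudged the cover a little further open (about 2 N). I then slid the cover shut until it met its stop at about 12 N.
- **Last pictures:** The blue cover fills the whole compartment. The yellow dilator is still in the rack, the caliper is open, and the gripper touches nothing. The other things look unmoved.
- **Setback:** My first approach to the rack ran into the last wrist joint's limit. I backed off and used the opposite grasp instead. No contact occurred.

The caliper opening was worked out from the knob and jaw positions, because the display could not be read in the pictures.

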